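# Pack the sample case and snap its hasp shut

## Task

Pack the two sample jars into the open case, each standing upright in the bore that fits it, then swing the lid shut. Swing the steel hasp, which leans back over the lid, forward and down over the catch on the front of the case, and press its lower end in and down until it snaps home behind the catch and stays there by itself. Press firmly but do not force the case, and leave the other things on the bench where they are.

Things in the scene. Friction and masses are not known exactly. Their poses are not given: they have to be found in the camera images.
- case: grey plastic sample case, held to the bench, shell 170 (x) x 230 (y) x 72 mm high, walls 5; origin at the centre of its underside, x from the front (catch side, towards the robot's right) to the rear (lid hinge), z up. A grey foam insert, top 45 mm above the bench, has two round bores. Shut, the lid's top is 109 mm above the bench. Offsets below are in this frame, mm
- pocket_wide (a point): centre of the floor of the wide bore, 68 mm across, 37 mm deep, floor 8 mm above the bench; at x 0, y +45 in the case
- pocket_slim (a point): centre of the floor of the slim bore, 54 mm across, 37 mm deep, floor 8 mm above the bench; at x 0, y -50 in the case
- jar_wide_center (a point): loose straight-sided jar with a screw cap of the same width, 60 mm across, 85 mm tall, 0.25 to 0.45 kg, standing upright on the bench; point at its centre, half-way up
- jar_slim_center (a point): loose straight-sided jar of the same look, 46 mm across, 85 mm tall, 0.15 to 0.3 kg, standing upright; point at its centre, half-way up
- lid (a joint): lid angle, rad, about the line along y at x +85, z 74 in the case. 1.46 to 1.58 = open as it stands at the start (1.65 its stop); falls shut by itself, slowly (2 to 3 s, damped), once pushed below about 0.95; 0.025 = lying shut on its seal; 0 = seal pressed right down. The rubber seal under its front rim gives 4 N per mm
- lid_edge (a point): middle of the lid's top front edge (the corner between its 5 mm top plate and its 31 mm deep front wall), 170 mm from the hinge line and 31 mm above the lid's lower rim; with the lid open this edge is uppermost and the top plate faces to the rear. The lid is 230 mm wide, 0.35 kg
- hasp (a joint): hasp angle relative to the lid, rad, about a line along y on the lid's front edge (x -93, z 102 in the case, lid at 0). 3.74 = stop, leaning back over the lid; 3.14 = upright; 1.57 = out to the front; 0.2 = hanging, crossbar against the catch, unfastened; 0 = home. Stiff: drops by itself once 0.5 past upright. From 0.2 to 0 it takes some 8 N inwards and 10 N down on its lower end, then snaps in
- hasp_end (a point): middle of the outer face of the hasp's lower plate (40 mm wide, 13 high), 60 mm from its hinge line. The hasp is a steel strap 70 x 40 x 2.5 mm, 45 g, with a window 29 mm wide whose lower edge is a crossbar 52 mm from the hinge, and an end lip, 66 mm from the hinge, standing out 11 mm from the outer face. Home, this point is at x -94, z 42 in the case
- catch (a point): centre line of the catch's rounded nose on the front of the case, 22 mm wide (y), 6 mm thick, at x -98, z 57.5 in the case; the crossbar must dip 3 mm (lid pressed onto its seal) to pass under it. With the hasp home the nose stands out 7 mm through its window, so press below the nose, on the lower plate or lip, with fingers tilted clear of it, or beside it
- tube_rack: blue wire test-tube rack, 105 x 125 x 75 mm, to be left alone; origin at the centre of its underside
- tip_box: pipette-tip box, 87 x 122 x 61 mm, to be left alone; origin at the centre of its underside
Things that resemble listed ones, but are neither listed nor needed, are in the scene too. What is shaped like the part that bears jar_slim_center but green is not meant. Leave any brown look-alike of the part that bears jar_wide_center alone.

How it is judged:
By the outcome, as a careful person would: the job done as asked, in the order asked, and still so for the second after the job is handed in, with the robot touching nothing.
It also fails if it takes over 72 s, if anything falls off the work surface, if the arm or the gripper's body presses on something with over 40 N, if the wrist force passes 120 N, or if a joint passes its speed limit or range.

## Robot

A 6-joint arm with a two-finger parallel gripper is mounted at the origin on the work surface. World frame = base frame: x ahead of the robot, y to its left, z up, the work surface at z = 0. Lengths are in mm, angles in degrees, forces in N, time in s.
With the tool pointing down it reaches from about 275 to 825 mm from the base axis. Payload 5.2 kg.
Tool frame: the origin (TCP) lies at the very end of the fingers, on their centre line; the grasp point (between the pads) lies 19 mm behind it; z points along the fingers, x is the direction in which the jaws open and shut, and the axes are right-handed (so a half turn about z gives the same grasp; the last joint's range is limited). The gripper opens to 93 mm and grips with 3 to 60 N. Pads are 15 mm wide; open, the fingers measure 128 mm over their backs; the gripper's body (75 mm by 188 mm) begins 65 mm behind the grasp point.
Start: joints at [-83.297, 14.817, 87.949, -0, 77.235, -11.62], TCP at [172.928, -522.112, 218.653] pointing down, gripper open.
Joint ranges: [-179.93, 179.93], [-52.35, 119.4], [10.71, 147.94], [-69.91, 249.91], [12.55, 155.21], [-178.61, 178.61]. Speed limits (degrees/s): [147.25, 147.25, 180, 180, 180, 180].

## Interface

Orientations are given as a 3x3 rotation matrix whose columns are the frame's x, y, z axes.
In Python, from rig import ctrl gives the robot as it stands.
- The arm moves only by the tool jog_arm, never from a script. Its argument "plan" is a list of rows, each a list of 7 numbers: the turn, a rotation vector about the tool's x, y, z in units of 90 degrees (1.0 is 90 degrees), then the shift along the tool's x, y, z in units of 0.15 m (1.0 is 0.15 m), then the closure, from 0 (fully open) to 1 (shut). In form: [[wx, wy, wz, tx, ty, tz, fingers], ...]. A call has 1 to 10 rows; each row shifts and turns the commanded pose from where the row before left it, along the tool's axes as they then stand; what a row does not reach is not made up. A row lasts 1/10 s, in which the tool goes at most 50 mm and 8.59 degrees, less where a joint would pass 70% of its speed; a pose out of reach is approached as far as the arm can. A call with a number of a shift or a turn outside -1 to 1 is refused whole. A call with a gripper value outside its range is refused whole. The fingers move at their own pace and stop on an object; "newtons" is the grip in N (left out, the last holds). Time passes only in rows, so rows that do not move let the fingers close. It gives the time, the measured TCP pose, the force and the opening at its end, in the units of the state.
- ctrl.state(): the state, without advancing time (a new reading comes with each control period).
- ctrl.camera(name): name is "scene" or "top" or "wrist"; returns a dict with "img" (384x512x3 uint8, blue, green, red), "fx", "fy", "cx", "cy" (pixels), "distortion" ([k1, k2, p1, p2, k3] as OpenCV has them; the pictures are not rectified), "rvec" (rotation vector, rad) and "tvec" (3), from world to camera coordinates, as OpenCV has them. Camera axes: x right, y down, z forward; pixel columns grow to the right and rows downward; lengths in mm; the calibration is good to about 2 mm. A picture is of the moment at which its call begins. There is no depth.
- ctrl.job_done(): hands the job in, once; it reports no verdict.
The state is a dict: "time": time; "joint_positions": joint angles; "joint_vel": joint speeds; "joint_efforts": joint torques, N m; "tool_pos": TCP position; "eef_rot": TCP orientation; "wrist_force": force on the tool from outside, world axes, zero at the start; "torque": the same for the moment, N m; "finger_gap": finger opening in mm.
Only numpy, scipy, OpenCV 4.12 (cv2) and the standard library are available. Lean on these libraries where they do the work, as an engineer would, in place of code of your own. Each camera call takes 0.05 s, during which the arm holds its last target. There are 200 camera calls.

## Working session

There is one attempt and no reset: what is moved stays moved. The work goes in short steps, Python scripts to look and compute and a tool call to move; the robot and the scene stay as the last step left them, time stands still between calls to the robot, and variables do not carry over. Pictures are saved under pics/ and viewed, about 8 in all and at most 12, crops included, and the job is handed in when it is done.

Besides the shell and the picture viewer there is one more tool, called after ">>>" by a JSON object that holds its "op" and its "data", one argument or row to a line. jog_arm: Moves the arm, as the interface text tells. Shifts and turns lie within -1 to 1; 1 stands for 0.15 m of shift or 90 degrees of turn. Its arguments: {"type":"object","properties":{"plan":{"type":"array"},"newtons":{"type":"number"}},"required":["plan"]}

```bash
ls; mkdir -p pics
cat > h.py <<'E'
import numpy as np, cv2
from rig import ctrl
def cam(n):
    c=ctrl.camera(n); c['K']=np.array([[c['fx'],0,c['cx']],[0,c['fy'],c['cy']],[0,0,1.]]); c['d']=np.array(c['distortion'],float)
    c['R']=cv2.Rodrigues(np.array(c['rvec'],float))[0]; c['t']=np.array(c['tvec'],float).ravel(); return c
def ray(c,uv):
    p=cv2.undistortPoints(np.array([[uv]],float),c['K'],c['d'])[0,0]
    return -c['R'].T@c['t'], c['R'].T@np.array([p[0],p[1],1.])
def onz(c,uv,z):
    o,d=ray(c,uv); return o+d*(z-o[2])/d[2]
def proj(c,P):
    return cv2.projectPoints(np.array(P,float).reshape(-1,1,3),np.array(c['rvec'],float),c['t'],c['K'],c['d'])[0].reshape(-1,2)
def two(c1,u1,c2,u2):
    o1,d1=ray(c1,u1);o2,d2=ray(c2,u2)
    s=np.linalg.lstsq(np.c_[d1,-d2],o2-o1,rcond=None)[0]
    a,b=o1+s[0]*d1,o2+s[1]*d2; return (a+b)/2,np.linalg.norm(a-b)
E
python3 - <<'E'
from h import *
s=ctrl.state();print({k:np.round(v,2).tolist() for k,v in s.items()})
a=cam('scene');b=cam('top')
for n,c in(('scene',a),('top',b)):
    cv2.imwrite(f'pics/{n}0.png',c['img']); print(n,-c['R'].T@c['t'],c['R'].T[:,2])
cv2.imwrite('pics/both0.png',cv2.resize(np.vstack([b['img'],a['img']]),None,fx=.78,fy=.78))
E
```

```text
pics
{'time': 0.0, 'joint_positions': [-83.3, 14.86, 88.01, 0.0, 77.23, -11.62], 'joint_vel': [0.11, -0.03, 0.01, -0.01, -0.02, 0.0], 'joint_efforts': [-0.0, -43.73, -28.4, 0.07, 0.04, -0.0], 'tool_pos': [172.88, -521.56, 217.83], 'eef_rot': [[0.31, -0.95, -0.0], [-0.95, -0.31, 0.0], [-0.0, -0.0, -1.0]], 'wrist_force': [0.99, -0.51, -0.59], 'torque': [0.0, 0.03, -0.0], 'finger_gap': 93.14}
scene [1429.87685125  173.70746464 1164.53710871] [-0.64789005 -0.09788392 -0.75541857]
top [ 422.52757611    5.53904422 1141.75791242] [ 0.05563082  0.02590743 -0.99811523]
```

View pics/top0.png

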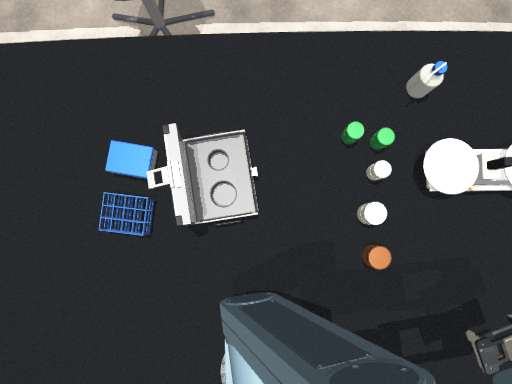

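View pics/scene0.png

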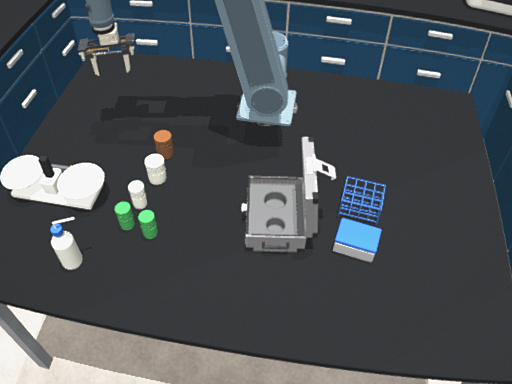

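Run:
```python
from h import *
b=cam('top');a=cam('scene');g=b['img']
hsv=cv2.cvtColor(g,cv2.COLOR_BGR2HSV)
m=((hsv[...,1]<60)&(hsv[...,2]>120)).astype(np.uint8)
n,l,s,c=cv2.connectedComponentsWithStats(m)
for i in range(1,n):
    if 60<s[i,4]<6000: print(s[i],c[i].round(1),onz(b,c[i],85).round(1))
hs=cv2.cvtColor(a['img'],cv2.COLOR_BGR2HSV)
m2=((hs[...,1]<60)&(hs[...,2]>120)).astype(np.uint8)
n,l,s,c=cv2.connectedComponentsWithStats(m2)
for i in range(1,n):
    if 60<s[i,4]<3000 and c[i][0]<260: print('scene',s[i],c[i].round(1),onz(a,c[i],42).round(1))
x=np.hstack([cv2.resize(g[115:240,90:270],None,fx=4,fy=4,interpolation=cv2.INTER_CUBIC)])
cv2.imwrite('pics/case.png',x)
y=np.vstack([cv2.resize(g[110:280,330:430],None,fx=3,fy=3,interpolation=cv2.INTER_CUBIC)])
z=cv2.resize(a['img'][115:260,90:270],None,fx=2.4,fy=2.4,interpolation=cv2.INTER_CUBIC)
h=max(y.shape[0],z.shape[0]);f=lambda q:np.pad(q,((0,h-q.shape[0]),(0,0),(0,0)))
cv2.imwrite('pics/jars.png',np.hstack([f(y),f(z)]))
```

```text
[   0    0  154   44 5679] [68.9 19.7] [990.5 524.9  85. ]
[407  62  40  36 768] [424.4  80.4] [ 791.1 -447.    85. ]
[ 423  138   89   57 3791] [464.3 167.8] [ 553.7 -542.9   85. ]
[366 160  26  20 378] [379.  169.8] [ 551.4 -314.4   85. ]
[250 166   8  11  63] [253.5 171. ] [553.6  15.4  85. ]
[358 202  30  23 553] [372.4 213. ] [ 438.1 -293.1   85. ]
[504 336   8  20  94] [508.5 344.4] [  86.7 -647.6   85. ]
[220 339  45  45 918] [236.9 368.4] [40.6 66.2 85. ]
scene [129   0  24   7 127] [140.2   2.7] [-665.9 -750.2   42. ]
scene [176   0  36  58 118] [191.8  27.3] [-456.8 -419.8   42. ]
scene [52  3 13 15 84] [58.1  9.9] [ -561.3 -1173.1    42. ]
scene [ 98  22  21  24 258] [109.2  36.8] [-325.2 -778.5   42. ]
scene [135  39  23   6 123] [146.3  41.5] [-305.7 -589.7   42. ]
scene [62 40 12 16 81] [67.6 47.5] [-218.1 -942.2   42. ]
scene [  7  49  16  19 114] [14.4 58.2] [ -114.2 -1172.7    42. ]
scene [123  54   7  19  86] [126.5  62.1] [-136.6 -620.2   42. ]
scene [90 56  9 20 84] [94.5 65.2] [ -97.3 -752.6   42. ]
scene [ 22  89  14  19 107] [28.6 98. ] [ 151.4 -941.8   42. ]
scene [144 153  22  32 540] [155.2 168.2] [ 435.3 -306.2   42. ]
scene [128 180  19  29 412] [137.3 193.8] [ 551.1 -329.    42. ]
scene [ 52 217  23  12  85] [ 62.2 220.5] [ 696.  -526.5   42. ]
scene [ 51 231  31  39 792] [ 66.7 250.4] [ 795.1 -467.5   42. ]
```

View pics/case.png

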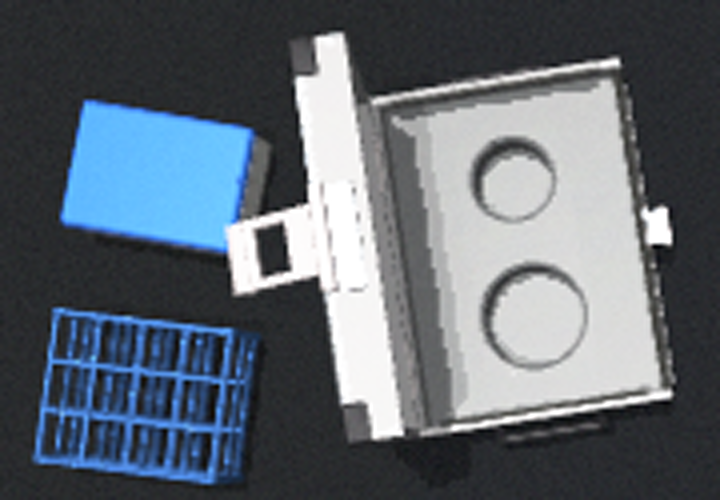

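View pics/jars.png

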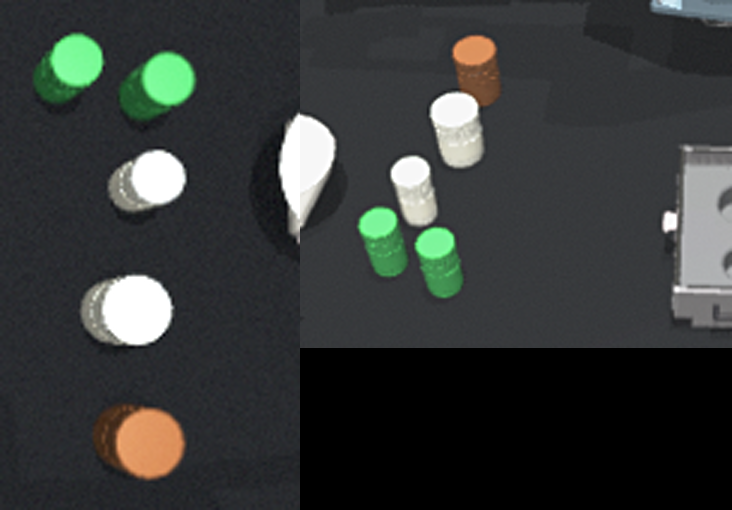

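Run:
```python
from h import *
b=cam('top');g=b['img']
gray=g.min(axis=2)
for nm,(x0,y0,x1,y1) in {'slim':(360,155,400,190),'wide':(352,195,395,232)}.items():
    for th in (200,225,240):
        m=np.zeros_like(gray);m[y0:y1,x0:x1]=(gray[y0:y1,x0:x1]>th)
        cs=max(cv2.findContours(m,0,2)[0],key=cv2.contourArea)
        (c,r)=cv2.minEnclosingCircle(cs);M=cv2.moments(m,True);k=(M['m10']/M['m00'],M['m01']/M['m00'])
        print(nm,th,np.round(c,1),round(r,1),np.round(k,1),M['m00'],onz(b,c,85).round(1),onz(b,k,85).round(1), 'diam',2*np.sqrt(M['m00']/np.pi)*(1142-85)/b['fx'])
f=lambda u,z:onz(b,(u[0]/4+90-.375,u[1]/4+115-.375),z)
S=f((513.5,178.5),45);W=f((534.5,316),45)
print('S',S,'W',W,np.linalg.norm(S-W))
yv=(W-S)/np.linalg.norm(W-S);xv=np.cross(yv,[0,0,1]);print('yaw of case x',np.degrees(np.arctan2(xv[1],xv[0])))
O=S+yv*50;O[2]=0;print('O',O, 'from W',W-45*yv)
C1=f((620,58),72);C2=f((672,396),72);print('corners',C1,C2,np.linalg.norm(C1-C2))
for C in(C1,C2): print((C-O)@xv,(C-O)@yv)
e=(C2-C1);print('yaw edge',np.degrees(np.arctan2(-e[0],e[1])) , np.degrees(np.arctan2(e[1],e[0]))+90)
K=f((662,226),57.5);print('catch',(K-O)@xv,(K-O)@yv)
w=cam('wrist');print('wrist cam',-w['R'].T@w['t'],w['R'].T, w['fx'])
s=ctrl.state();print(s['eef_rot'],s['tool_pos'])
```

```text
slim 200 [381.7 167.9] 9.5 [382.  168.6] 247.0 [ 556.4 -321.7   85. ] [ 554.3 -322.4   85. ] diam 46.399430856018746
slim 225 [382.2 168.5] 8.6 [382.1 168.5] 231.0 [ 554.7 -322.9   85. ] [ 554.6 -322.8   85. ] diam 44.87145650751473
slim 240 [382.3 168.6] 8.4 [382.2 168.5] 222.0 [ 554.5 -323.2   85. ] [ 554.6 -322.9   85. ] diam 43.98865306373229
wide 200 [375. 213.] 11.4 [375.1 212.9] 413.0 [ 438.1 -300.1   85. ] [ 438.5 -300.3   85. ] diam 59.99833556712633
wide 225 [375.1 212.8] 11.3 [375.1 212.8] 405.0 [ 438.5 -300.4   85. ] [ 438.6 -300.5   85. ] diam 59.41439626468622
wide 240 [375.1 212.9] 11.3 [375.2 212.8] 395.0 [ 438.5 -300.4   85. ] [ 438.7 -300.7   85. ] diam 58.67630057644002
S [592.70160792 112.71759269  45.        ] W [497.97392126  99.30234824  45.        ] 95.67289794879038
yaw of case x 98.06057126730909
O [543.19558861 105.70659755   0.        ] from W [542.52933864 105.61224386  45.        ]
corners [668.707511    37.68169043  72.        ] [441.59568029   6.45680683  72.        ] 229.24828679952006
-84.95211684491152 -114.73346718285858
-84.0229118412498 114.51293644994911
yaw edge 97.82833541710838 -82.17166458289162
catch -95.2641057390314 -0.005669884233856948
wrist cam [ 239.13592477 -499.12419469  383.55747061] [[ 3.15220508e-01 -9.17241975e-01 -2.43522465e-01]
 [-9.49018452e-01 -3.04639278e-01 -8.09869676e-02]
 [ 9.81382117e-05  2.56636066e-01 -9.66508107e-01]] 272.5066862215082
[[ 3.14404033e-01 -9.49289261e-01 -5.32398909e-05]
 [-9.49289033e-01 -3.14403996e-01  6.78149157e-04]
 [-6.60498546e-04 -1.62672786e-04 -9.99999769e-01]] [ 172.93322399 -521.91291905  218.33771172]
```

```bash
cat >> h.py <<'E'
from scipy.spatial.transform import Rotation as Ro, Slerp
O=np.array([542.9,105.7,0]);YAW=97.95
Rc=Ro.from_euler('z',YAW,degrees=True).as_matrix()
def tool(yaw,tilt):  # tool x at world yaw, z down, then turned by tilt about tool x (fingers towards tool -y)
    x=np.array([np.cos(np.radians(yaw)),np.sin(np.radians(yaw)),0]);z=np.array([0,0,-1.]);R=np.c_[x,np.cross(z,x),z]
    return R@Ro.from_euler('x',tilt,degrees=True).as_matrix()
def plan(legs,s=None):
    """legs: (R,p,n,closure)"""
    s=s or ctrl.state(); R0=np.array(s['eef_rot'],float);p0=np.array(s['tool_pos'],float)
    for R,p,n,g in legs:
        sl=Slerp([0,1],Ro.from_matrix([R0,R]));q=sl(np.linspace(0,1,n+1)).as_matrix();rows=[]
        for i in range(n):
            w=Ro.from_matrix(q[i].T@q[i+1]).as_rotvec()/(np.pi/2);t=q[i].T@(p-p0)/n/150
            rows.append([round(float(v),3)+0. for v in [*w,*t,g]])
        print('n',n,'max turn deg',max(np.linalg.norm(r[:3])*90 for r in rows).round(2),'mm/row',np.linalg.norm(p-p0)/n); print(str(rows).replace(' ',''))
        R0,p0=R,p
def show():
    s=ctrl.state();print({k:np.round(s[k],2).tolist() for k in('time','joint_positions','tool_pos','wrist_force','finger_gap')});print(np.round(s['eef_rot'],3).tolist())
E
python3 - <<'E'
from h import *
R=tool(-71.67,20);G=np.array([438.6,-300.5,65])+19*R[:,2]
plan([(R,G+[0,0,70],10,0),(R,G,3,0)])
E
```

```text
n 10 max turn deg 1.98 mm/row 36.61518104581247
[[0.022,0.0,0.0,-0.084,-0.219,0.068,0.0],[0.022,0.0,0.0,-0.084,-0.216,0.075,0.0],[0.022,0.0,0.0,-0.084,-0.214,0.083,0.0],[0.022,0.0,0.0,-0.084,-0.211,0.09,0.0],[0.022,0.0,0.0,-0.084,-0.207,0.097,0.0],[0.022,0.0,0.0,-0.084,-0.204,0.104,0.0],[0.022,0.0,0.0,-0.084,-0.2,0.112,0.0],[0.022,0.0,0.0,-0.084,-0.196,0.118,0.0],[0.022,0.0,0.0,-0.084,-0.192,0.125,0.0],[0.022,0.0,0.0,-0.084,-0.187,0.132,0.0]]
n 3 max turn deg 0.0 mm/row 23.333333333333332
[[0.0,0.0,0.0,0.0,0.053,0.146,0.0],[0.0,0.0,0.0,0.0,0.053,0.146,0.0],[0.0,0.0,0.0,0.0,0.053,0.146,0.0]]
```

>>> {"op": "jog_arm", "data": {
  "plan": [
    [0.022,0,0,-0.084,-0.219,0.068,0],
    [0.022,0,0,-0.084,-0.216,0.075,0],
    [0.022,0,0,-0.084,-0.214,0.083,0],
    [0.022,0,0,-0.084,-0.211,0.09,0],
    [0.022,0,0,-0.084,-0.207,0.097,0],
    [0.022,0,0,-0.084,-0.204,0.104,0],
    [0.022,0,0,-0.084,-0.2,0.112,0],
    [0.022,0,0,-0.084,-0.196,0.118,0],
    [0.022,0,0,-0.084,-0.192,0.125,0],
    [0.022,0,0,-0.084,-0.187,0.132,0]
  ],
  "newtons": 30
}}

```text
time: 1.3
tool_pos: [445.8, -298.5, 116.7]
eef_rot: [[0.314, -0.893, 0.323], [-0.949, -0.296, 0.106], [0.0, -0.34, -0.94]]
wrist_force: [0.2, -0.1, -0.1]
finger_gap: 92.5
```

>>> {"op": "jog_arm", "data": {
  "plan": [
    [0,0,0,0,0,0,0],
    [0,0,0,0,0,0,0]
  ]
}}

```text
time: 1.5
tool_pos: [444.8, -299.0, 116.8]
eef_rot: [[0.316, -0.893, 0.321], [-0.949, -0.297, 0.107], [-0.0, -0.338, -0.941]]
wrist_force: [-0.5, 0.2, 0.5]
finger_gap: 93.3
```

Run:
```python
from h import *
show()
R=tool(-71.67,20);G=np.array([438.6,-300.5,65])+19*R[:,2]
print(G)
plan([(R,G,4,0)])
w=cam('wrist');cv2.imwrite('pics/w1.png',w['img']);print(proj(w,[[438.6,-300.5,85],G]))
```

```text
{'time': 1.5, 'joint_positions': [-59.58, 14.0, 108.25, 23.55, 55.83, -1.01], 'tool_pos': [444.75, -299.05, 116.75], 'wrist_force': [-0.52, 0.19, 0.5], 'finger_gap': 93.27}
[[0.316, -0.893, 0.321], [-0.949, -0.297, 0.107], [-0.0, -0.338, -0.941]]
[ 444.7686609  -298.45632667   47.14584021]
n 4 max turn deg 0.09 mm/row 17.402532382768392
[[0.001,0.0,0.0,-0.001,0.039,0.109,0.0],[0.001,0.0,0.0,-0.001,0.039,0.109,0.0],[0.001,0.0,0.0,-0.001,0.039,0.109,0.0],[0.001,0.0,0.0,-0.001,0.039,0.109,0.0]]
[[254.21640251 233.38524423]
 [254.17476059 222.93602071]]
```

View pics/w1.png

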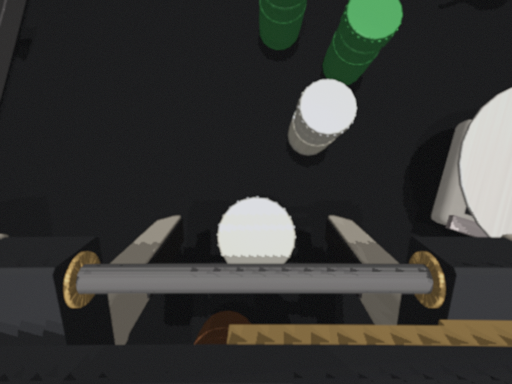

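The wrist view shows the white wide jar cap at (256,235), centred between the fingers; predicted (254,233). White slim is at (327,107), greens above, brown below at (222,330).

>>> {"op": "jog_arm", "data": {
  "plan": [
    [0,0,0,0,0.039,0.109,0],
    [0,0,0,0,0.039,0.109,0],
    [0,0,0,0,0.039,0.109,0],
    [0,0,0,0,0.039,0.109,0],
    [0,0,0,0,0,0,0.5],
    [0,0,0,0,0,0,1],
    [0,0,0,0,0,0,1],
    [0,0,0,0,0,0,1],
    [0,0,0,0,0,0,1],
    [0,0,0,0,0,0,1]
  ],
  "newtons": 30
}}

```text
time: 2.55
tool_pos: [445.3, -300.0, 48.3]
eef_rot: [[0.314, -0.893, 0.323], [-0.949, -0.296, 0.105], [0.002, -0.339, -0.941]]
wrist_force: [-1.2, -0.8, 5.6]
finger_gap: 59.6
```

Run:
```python
from h import *
show()
s=ctrl.state()
R=tool(7.95,20);Ra=np.array(s['eef_rot']);pa=np.array(s['tool_pos'])
zoff=pa[2]-0   # tool height with jar standing on bench
ax=19*R[:,2]
T=O+Rc@[0,45,0]; print('target',T)
P=np.array([T[0]+ax[0],T[1]+ax[1],zoff+8])
up=pa+[0,0,90]
plan([(Ra,up,4,1),(R,P+[0,0,82],14,1)])
print(P,zoff)
```

```text
{'time': 2.55, 'joint_positions': [-59.6, 19.94, 112.24, 27.07, 46.71, -6.5], 'tool_pos': [445.35, -300.04, 48.31], 'wrist_force': [-1.22, -0.85, 5.57], 'finger_gap': 59.57}
[[0.314, -0.893, 0.323], [-0.949, -0.296, 0.105], [0.002, -0.339, -0.941]]
target [498.33248856  99.47610057   0.        ]
n 4 max turn deg 0.0 mm/row 22.5
[[0.0,0.0,0.0,0.0,-0.051,-0.141,1.0],[0.0,0.0,0.0,0.0,-0.051,-0.141,1.0],[0.0,0.0,0.0,0.0,-0.051,-0.141,1.0],[0.0,0.0,0.0,0.0,-0.051,-0.141,1.0]]
n 14 max turn deg 5.67 mm/row 29.234076274794436
[[0.0,-0.022,-0.059,-0.176,-0.079,0.028,1.0],[0.0,-0.022,-0.059,-0.166,-0.095,0.034,1.0],[0.0,-0.022,-0.059,-0.156,-0.11,0.04,1.0],[0.0,-0.022,-0.059,-0.143,-0.124,0.045,1.0],[0.0,-0.022,-0.059,-0.129,-0.137,0.049,1.0],[0.0,-0.022,-0.059,-0.114,-0.148,0.054,1.0],[0.0,-0.022,-0.059,-0.098,-0.158,0.057,1.0],[0.0,-0.022,-0.059,-0.081,-0.167,0.06,1.0],[0.0,-0.022,-0.059,-0.063,-0.173,0.063,1.0],[0.0,-0.022,-0.059,-0.044,-0.178,0.065,1.0],[0.0,-0.022,-0.059,-0.025,-0.182,0.066,1.0],[0.0,-0.022,-0.059,-0.006,-0.183,0.066,1.0],[0.0,-0.022,-0.059,0.013,-0.183,0.066,1.0],[0.0,-0.022,-0.059,0.032,-0.181,0.066,1.0]]
[497.43370455 105.91202827  56.3118743 ] 48.31187430427582
```

>>> {"op": "jog_arm", "data": {
  "plan": [
    [0,0,0,0,-0.051,-0.141,1],
    [0,0,0,0,-0.051,-0.141,1],
    [0,0,0,0,-0.051,-0.141,1],
    [0,0,0,0,-0.051,-0.141,1]
  ],
  "newtons": 35
}}

```text
time: 2.95
tool_pos: [444.6, -298.5, 137.7]
eef_rot: [[0.315, -0.893, 0.32], [-0.949, -0.296, 0.108], [-0.002, -0.338, -0.941]]
wrist_force: [-0.1, 0.3, -2.8]
finger_gap: 59.3
```

>>> {"op": "jog_arm", "data": {
  "plan": [
    [0,-0.022,-0.059,-0.176,-0.079,0.028,1],
    [0,-0.022,-0.059,-0.166,-0.095,0.034,1],
    [0,-0.022,-0.059,-0.156,-0.11,0.04,1],
    [0,-0.022,-0.059,-0.143,-0.124,0.045,1],
    [0,-0.022,-0.059,-0.129,-0.137,0.049,1],
    [0,-0.022,-0.059,-0.114,-0.148,0.054,1],
    [0,-0.022,-0.059,-0.098,-0.158,0.057,1]
  ]
}}

```text
time: 3.65
tool_pos: [470.6, -95.2, 137.5]
eef_rot: [[0.85, -0.497, 0.173], [-0.526, -0.798, 0.294], [-0.008, -0.341, -0.94]]
wrist_force: [0.5, 0.1, -2.9]
finger_gap: 59.8
```

>>> {"op": "jog_arm", "data": {
  "plan": [
    [0,-0.022,-0.059,-0.081,-0.167,0.06,1],
    [0,-0.022,-0.059,-0.063,-0.173,0.063,1],
    [0,-0.022,-0.059,-0.044,-0.178,0.065,1],
    [0,-0.022,-0.059,-0.025,-0.182,0.066,1],
    [0,-0.022,-0.059,-0.006,-0.183,0.066,1],
    [0,-0.022,-0.059,0.013,-0.183,0.066,1],
    [0,-0.022,-0.059,0.032,-0.181,0.066,1],
    [0,0,0,0,0,0,1],
    [0,0,0,0,0,0,1]
  ]
}}

```text
time: 4.55
tool_pos: [497.4, 106.9, 138.1]
eef_rot: [[0.991, 0.122, -0.058], [0.135, -0.93, 0.342], [-0.012, -0.347, -0.938]]
wrist_force: [0.3, 0.2, -3.3]
finger_gap: 59.5
```

Run:
```python
from h import *
show()
R=tool(7.95,20);P=np.array([497.4,105.9,56.3])
plan([(R,P+[0,0,20],4,1),(R,P,4,1)])
w=cam('wrist');cv2.imwrite('pics/w2.png',w['img'])
```

```text
{'time': 4.55, 'joint_positions': [-14.39, 17.13, 100.41, 19.47, 72.06, -29.63], 'tool_pos': [497.39, 106.87, 138.07], 'wrist_force': [0.28, 0.17, -3.27], 'finger_gap': 59.52}
[[0.991, 0.122, -0.058], [0.135, -0.93, 0.342], [-0.012, -0.347, -0.938]]
n 4 max turn deg 0.22 mm/row 15.445212384006878
[[-0.001,0.002,-0.001,0.001,0.037,0.096,1.0],[-0.001,0.002,-0.001,0.001,0.037,0.096,1.0],[-0.001,0.002,-0.001,0.0,0.037,0.096,1.0],[-0.001,0.002,-0.001,0.0,0.037,0.096,1.0]]
n 4 max turn deg 0.0 mm/row 5.0
[[0.0,0.0,0.0,0.0,0.011,0.031,1.0],[0.0,0.0,0.0,0.0,0.011,0.031,1.0],[0.0,0.0,0.0,0.0,0.011,0.031,1.0],[0.0,0.0,0.0,0.0,0.011,0.031,1.0]]
```

View pics/w2.png

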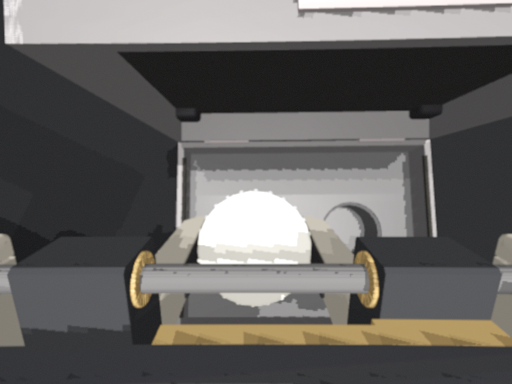

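The wide jar is held (cap at 254,245) over the case; the slim bore is at (350,230) and the lid stays clear at the top. Lowering.

>>> {"op": "jog_arm", "data": {
  "plan": [
    [-0.001,0.002,-0.001,0,0.037,0.096,1],
    [-0.001,0.002,-0.001,0,0.037,0.096,1],
    [-0.001,0.002,-0.001,0,0.037,0.096,1],
    [-0.001,0.002,-0.001,0,0.037,0.096,1],
    [0,0,0,0,0,0,1]
  ]
}}

```text
time: 5.1
tool_pos: [496.0, 104.3, 75.3]
eef_rot: [[0.991, 0.124, -0.047], [0.133, -0.931, 0.339], [-0.001, -0.342, -0.94]]
wrist_force: [-0.7, -0.3, -3.0]
finger_gap: 59.7
```

>>> {"op": "jog_arm", "data": {
  "plan": [
    [0,0,0,0,0.011,0.031,1],
    [0,0,0,0,0.011,0.031,1],
    [0,0,0,0,0.011,0.031,1],
    [0,0,0,0,0.009,0.025,1],
    [0,0,0,0,0,0,1]
  ]
}}

```text
time: 5.6
tool_pos: [497.5, 105.5, 57.7]
eef_rot: [[0.991, 0.127, -0.044], [0.135, -0.931, 0.339], [0.002, -0.342, -0.94]]
wrist_force: [-0.8, 0.7, -3.0]
finger_gap: 59.8
```

Run:
```python
from h import *
show()
```

```text
{'time': 5.6, 'joint_positions': [-14.55, 22.69, 105.81, 21.25, 60.99, -34.26], 'tool_pos': [497.48, 105.49, 57.71], 'wrist_force': [-0.76, 0.74, -2.99], 'finger_gap': 59.78}
[[0.991, 0.127, -0.044], [0.135, -0.931, 0.339], [0.002, -0.342, -0.94]]
```

>>> {"op": "jog_arm", "data": {
  "plan": [
    [0,0,0,0,0.004,0.006,1],
    [0,0,0,0,0,0,0.25],
    [0,0,0,0,0,0,0.25],
    [0,0,0,0,0,0,0.25],
    [0,0,0,0,-0.025,-0.07,0.25],
    [0,0,0,0,-0.051,-0.141,0.25],
    [0,0,0,0,-0.051,-0.141,0.25],
    [0,0,0,0,-0.051,-0.141,0.2],
    [0,0,0,0,-0.034,-0.094,0.2]
  ]
}}

```text
time: 6.5
tool_pos: [498.3, 104.8, 153.3]
eef_rot: [[0.991, 0.129, -0.041], [0.135, -0.931, 0.338], [0.005, -0.341, -0.94]]
wrist_force: [1.1, 0.6, -0.1]
finger_gap: 74.0
```

Run:
```python
from h import *
show()
R=tool(-71.67,20);G=np.array([554.6,-323,65])+19*R[:,2]
plan([(R,G+[0,0,75],13,.2),(R,G,4,.2)])
```

```text
{'time': 6.5, 'joint_positions': [-14.6, 15.57, 100.02, 19.37, 72.93, -29.53], 'tool_pos': [498.29, 104.83, 153.29], 'wrist_force': [1.14, 0.58, -0.05], 'finger_gap': 74.05}
[[0.991, 0.129, -0.041], [0.135, -0.931, 0.338], [0.005, -0.341, -0.94]]
n 13 max turn deg 6.12 mm/row 33.19042759147494
[[0.0,0.023,0.064,0.002,0.213,-0.06,0.2],[0.0,0.023,0.064,0.026,0.212,-0.06,0.2],[0.0,0.023,0.064,0.049,0.208,-0.058,0.2],[0.0,0.023,0.064,0.072,0.202,-0.056,0.2],[0.0,0.023,0.064,0.093,0.194,-0.053,0.2],[0.0,0.023,0.064,0.114,0.183,-0.049,0.2],[0.0,0.023,0.064,0.134,0.171,-0.045,0.2],[0.0,0.023,0.064,0.151,0.156,-0.04,0.2],[0.0,0.023,0.064,0.168,0.14,-0.034,0.2],[0.0,0.023,0.064,0.182,0.123,-0.027,0.2],[0.0,0.023,0.064,0.194,0.104,-0.021,0.2],[0.0,0.023,0.064,0.204,0.084,-0.013,0.2],[0.0,0.023,0.064,0.212,0.063,-0.006,0.2]]
n 4 max turn deg 0.0 mm/row 18.75
[[0.0,0.0,0.0,0.0,0.043,0.117,0.2],[0.0,0.0,0.0,0.0,0.043,0.117,0.2],[0.0,0.0,0.0,0.0,0.043,0.117,0.2],[0.0,0.0,0.0,0.0,0.043,0.117,0.2]]
```

>>> {"op": "jog_arm", "data": {
  "plan": [
    [0,0.023,0.064,0.002,0.213,-0.06,0.2],
    [0,0.023,0.064,0.026,0.212,-0.06,0.2],
    [0,0.023,0.064,0.049,0.208,-0.058,0.2],
    [0,0.023,0.064,0.072,0.202,-0.056,0.2],
    [0,0.023,0.064,0.093,0.194,-0.053,0.2],
    [0,0.023,0.064,0.114,0.183,-0.049,0.2],
    [0,0.023,0.064,0.134,0.171,-0.045,0.2]
  ]
}}

```text
time: 7.2
tool_pos: [531.3, -126.1, 134.5]
eef_rot: [[0.816, -0.543, 0.199], [-0.579, -0.766, 0.279], [0.001, -0.343, -0.939]]
wrist_force: [0.1, -0.6, -0.4]
finger_gap: 74.5
```

>>> {"op": "jog_arm", "data": {
  "plan": [
    [0,0.023,0.064,0.151,0.156,-0.04,0.2],
    [0,0.023,0.064,0.168,0.14,-0.034,0.2],
    [0,0.023,0.064,0.182,0.123,-0.027,0.2],
    [0,0.023,0.064,0.194,0.104,-0.021,0.2],
    [0,0.023,0.064,0.204,0.084,-0.013,0.2],
    [0,0.023,0.064,0.212,0.063,-0.006,0.2],
    [0,0,0,0,0,0,0.2],
    [0,0,0,0,0,0,0.2]
  ]
}}

```text
time: 8.0
tool_pos: [559.3, -321.0, 119.3]
eef_rot: [[0.313, -0.893, 0.324], [-0.95, -0.293, 0.11], [-0.003, -0.342, -0.94]]
wrist_force: [-0.5, 0.4, -0.1]
finger_gap: 74.4
```

Run:
```python
from h import *
show()
R=tool(-71.67,20);G=np.array([554.6,-323,65])+19*R[:,2]
plan([(R,G,4,.2)])
w=cam('wrist');m=(w['img'].min(2)>215).astype(np.uint8);print(proj(w,[554.6,-323,85]))
n,l,s,c=cv2.connectedComponentsWithStats(m)
for i in range(1,n):
    if s[i,4]>300: print(s[i],c[i],onz(w,c[i],85))
```

```text
{'time': 8.0, 'joint_positions': [-50.57, 22.98, 94.45, 22.32, 57.31, 9.95], 'tool_pos': [559.27, -321.04, 119.26], 'wrist_force': [-0.53, 0.35, -0.07], 'finger_gap': 74.41}
[[0.313, -0.893, 0.324], [-0.95, -0.293, 0.11], [-0.003, -0.342, -0.94]]
n 4 max turn deg 0.0 mm/row 18.031385703614134
[[0.0,0.0,0.0,0.001,0.039,0.114,0.2],[0.0,0.0,0.0,0.001,0.039,0.114,0.2],[0.0,0.0,0.0,0.001,0.039,0.114,0.2],[0.0,0.0,0.0,0.001,0.039,0.114,0.2]]
[[255.57535942 231.68929754]]
[ 228  205   59   53 2503] [256.92648821 232.43787455] [ 554.3830022  -324.17571213   85.        ]
[ 416  207   96   42 2432] [471.75287829 224.36225329] [ 612.35721321 -479.01118765   85.        ]
```

>>> {"op": "jog_arm", "data": {
  "plan": [
    [0,0,0,0.001,0.039,0.114,0.2],
    [0,0,0,0.001,0.039,0.114,0.2],
    [0,0,0,0.001,0.039,0.114,0.2],
    [0,0,0,0.001,0.039,0.114,0.2],
    [0,0,0,0,0,0,0.5],
    [0,0,0,0,0,0,1],
    [0,0,0,0,0,0,1],
    [0,0,0,0,0,0,1],
    [0,0,0,0,0,0,1],
    [0,0,0,0,0,0,1]
  ],
  "newtons": 30
}}

```text
time: 9.05
tool_pos: [561.6, -321.7, 47.8]
eef_rot: [[0.312, -0.893, 0.325], [-0.95, -0.293, 0.108], [-0.001, -0.343, -0.939]]
wrist_force: [0.2, -1.1, 5.9]
finger_gap: 46.0
```

Run:
```python
from h import *
show()
s=ctrl.state()
R=tool(7.95,20);Ra=np.array(s['eef_rot']);pa=np.array(s['tool_pos'])
zoff=pa[2];ax=19*R[:,2]
T=O+Rc@[0,-50,0]; print('target',T)
P=np.array([T[0]+ax[0],T[1]+ax[1],zoff+8])
up=pa+[0,0,90]
plan([(Ra,up,4,1),(R,P+[0,0,82],14,1)])
print(P,zoff)
```

```text
{'time': 9.05, 'joint_positions': [-50.43, 28.17, 98.08, 25.01, 49.02, 5.64], 'tool_pos': [561.6, -321.73, 47.79], 'wrist_force': [0.21, -1.11, 5.94], 'finger_gap': 46.01}
[[0.312, -0.893, 0.325], [-0.95, -0.293, 0.108], [-0.001, -0.343, -0.939]]
target [592.41945716 112.61544381   0.        ]
n 4 max turn deg 0.0 mm/row 22.5
[[0.0,0.0,0.0,0.0,-0.051,-0.141,1.0],[0.0,0.0,0.0,0.0,-0.051,-0.141,1.0],[0.0,0.0,0.0,0.0,-0.051,-0.141,1.0],[0.0,0.0,0.0,0.0,-0.051,-0.141,1.0]]
n 14 max turn deg 5.75 mm/row 31.556543753536975
[[0.0,-0.022,-0.06,-0.195,-0.074,0.027,1.0],[0.0,-0.022,-0.06,-0.186,-0.092,0.034,1.0],[0.0,-0.022,-0.06,-0.176,-0.109,0.04,1.0],[0.0,-0.022,-0.06,-0.163,-0.125,0.046,1.0],[0.0,-0.022,-0.06,-0.149,-0.139,0.051,1.0],[0.0,-0.022,-0.06,-0.134,-0.153,0.056,1.0],[0.0,-0.022,-0.06,-0.117,-0.164,0.06,1.0],[0.0,-0.022,-0.06,-0.099,-0.174,0.064,1.0],[0.0,-0.022,-0.06,-0.08,-0.183,0.067,1.0],[0.0,-0.022,-0.06,-0.06,-0.189,0.069,1.0],[0.0,-0.022,-0.06,-0.04,-0.194,0.071,1.0],[0.0,-0.022,-0.06,-0.019,-0.197,0.072,1.0],[0.0,-0.022,-0.06,0.002,-0.198,0.072,1.0],[0.0,-0.022,-0.06,0.022,-0.197,0.072,1.0]]
[591.52067314 119.0513715   55.79264541] 47.79264540620492
```

>>> {"op": "jog_arm", "data": {
  "plan": [
    [0,0,0,0,-0.051,-0.141,1],
    [0,0,0,0,-0.051,-0.141,1],
    [0,0,0,0,-0.051,-0.141,1],
    [0,0,0,0,-0.051,-0.141,1]
  ]
}}

```text
time: 9.45
tool_pos: [560.0, -320.6, 136.4]
eef_rot: [[0.312, -0.894, 0.322], [-0.95, -0.292, 0.111], [-0.005, -0.34, -0.94]]
wrist_force: [0.4, -0.6, -2.4]
finger_gap: 45.7
```

>>> {"op": "jog_arm", "data": {
  "plan": [
    [0,-0.022,-0.06,-0.195,-0.074,0.027,1],
    [0,-0.022,-0.06,-0.186,-0.092,0.034,1],
    [0,-0.022,-0.06,-0.176,-0.109,0.04,1],
    [0,-0.022,-0.06,-0.163,-0.125,0.046,1],
    [0,-0.022,-0.06,-0.149,-0.139,0.051,1],
    [0,-0.022,-0.06,-0.134,-0.153,0.056,1],
    [0,-0.022,-0.06,-0.117,-0.164,0.06,1]
  ]
}}

```text
time: 10.15
tool_pos: [574.3, -99.4, 136.2]
eef_rot: [[0.854, -0.49, 0.174], [-0.52, -0.801, 0.296], [-0.006, -0.344, -0.939]]
wrist_force: [0.3, 0.2, -2.3]
finger_gap: 45.9
```

>>> {"op": "jog_arm", "data": {
  "plan": [
    [0,-0.022,-0.06,-0.099,-0.174,0.064,1],
    [0,-0.022,-0.06,-0.08,-0.183,0.067,1],
    [0,-0.022,-0.06,-0.06,-0.189,0.069,1],
    [0,-0.022,-0.06,-0.04,-0.194,0.071,1],
    [0,-0.022,-0.06,-0.019,-0.197,0.072,1],
    [0,-0.022,-0.06,0.002,-0.198,0.072,1],
    [0,-0.022,-0.06,0.022,-0.197,0.072,1],
    [0,0,0,0,0,0,1],
    [0,0,0,0,0,0,1]
  ]
}}

```text
time: 11.05
tool_pos: [587.4, 120.4, 136.5]
eef_rot: [[0.988, 0.141, -0.058], [0.153, -0.927, 0.341], [-0.005, -0.346, -0.938]]
wrist_force: [0.5, -0.3, -2.8]
finger_gap: 45.6
```

Run:
```python
from h import *
show()
R=tool(7.95,20);P=np.array([591.5,119.1,56.3])
plan([(R,P+[0,0,20],4,1),(R,P,4,1)])
w=cam('wrist');cv2.imwrite('pics/w3.png',w['img'])
m=(w['img'].min(2)>215).astype(np.uint8)
n,l,s,c=cv2.connectedComponentsWithStats(m)
for i in range(1,n):
    if s[i,4]>300: print(s[i],c[i],onz(w,c[i],93),onz(w,c[i],173))
```

```text
{'time': 11.05, 'joint_positions': [-10.95, 25.57, 87.63, 19.61, 75.05, -26.15], 'tool_pos': [587.41, 120.44, 136.52], 'wrist_force': [0.45, -0.25, -2.8], 'finger_gap': 45.58}
[[0.988, 0.141, -0.058], [0.153, -0.927, 0.341], [-0.005, -0.346, -0.938]]
n 4 max turn deg 0.27 mm/row 15.093276437862245
[[-0.001,0.002,0.002,0.007,0.038,0.093,1.0],[-0.001,0.002,0.002,0.007,0.038,0.093,1.0],[-0.001,0.002,0.002,0.007,0.038,0.093,1.0],[-0.001,0.002,0.002,0.007,0.037,0.093,1.0]]
n 4 max turn deg 0.0 mm/row 5.0
[[0.0,0.0,0.0,0.0,0.011,0.031,1.0],[0.0,0.0,0.0,0.0,0.011,0.031,1.0],[0.0,0.0,0.0,0.0,0.011,0.031,1.0],[0.0,0.0,0.0,0.0,0.011,0.031,1.0]]
[   0    0  195    7 1079] [108.42354032   2.3892493 ] [431.23042402 292.40292601  93.        ] [486.70232766 234.18993927 173.        ]
[ 107  200   72   37 2028] [142.97583826 220.68589744] [496.22373055 111.2567915   93.        ] [528.38834931 118.00471822 173.        ]
[ 212  202   85   52 3255] [254.41044547 230.35698925] [586.93475147 117.40913711  93.        ] [586.56944186 121.95076784 173.        ]
[214 258  71   6 336] [248.76785714 260.96428571] [586.18740819  92.7277471   93.        ] [586.09010376 106.12038447 173.        ]
```

>>> {"op": "jog_arm", "data": {
  "plan": [
    [-0.002,0.004,0.004,0.027,0,0,1],
    [-0.002,0.004,0.004,0,0.04,0.093,1],
    [0,0,0,0,0.038,0.093,1],
    [0,0,0,0,0,0,1],
    [0,0,0,0,0,0,1]
  ]
}}

```text
time: 11.6
tool_pos: [592.0, 118.6, 106.6]
eef_rot: [[0.991, 0.127, -0.043], [0.134, -0.931, 0.338], [0.003, -0.341, -0.94]]
wrist_force: [0.3, 0.2, -3.3]
finger_gap: 45.4
```

Run:
```python
from h import *
show()
R=tool(7.95,20);P=np.array([591.5,119.1,56.3])
plan([(R,P+[0,0,20],3,1),(R,P+[0,0,.5],4,1)])
```

```text
{'time': 11.6, 'joint_positions': [-11.03, 27.23, 89.51, 20.04, 70.91, -26.66], 'tool_pos': [592.05, 118.57, 106.63], 'wrist_force': [0.32, 0.21, -3.34], 'finger_gap': 45.4}
[[0.991, 0.127, -0.043], [0.134, -0.931, 0.338], [0.003, -0.341, -0.94]]
n 3 max turn deg 0.13 mm/row 10.112684984001978
[[0.0,-0.001,-0.001,-0.001,0.022,0.064,1.0],[0.0,-0.001,-0.001,-0.001,0.022,0.064,1.0],[0.0,-0.001,-0.001,-0.001,0.022,0.064,1.0]]
n 4 max turn deg 0.0 mm/row 4.875
[[0.0,0.0,0.0,0.0,0.011,0.031,1.0],[0.0,0.0,0.0,0.0,0.011,0.031,1.0],[0.0,0.0,0.0,0.0,0.011,0.031,1.0],[0.0,0.0,0.0,0.0,0.011,0.031,1.0]]
```

>>> {"op": "jog_arm", "data": {
  "plan": [
    [0,0,0,0,0.022,0.064,1],
    [0,0,0,0,0.022,0.064,1],
    [0,0,0,0,0.022,0.064,1],
    [0,0,0,0,0.011,0.031,1],
    [0,0,0,0,0.011,0.031,1],
    [0,0,0,0,0.011,0.031,1],
    [0,0,0,0,0.011,0.031,1],
    [0,0,0,0,0,0,1]
  ]
}}

```text
time: 12.4
tool_pos: [592.4, 119.7, 56.4]
eef_rot: [[0.991, 0.128, -0.043], [0.135, -0.931, 0.338], [0.004, -0.341, -0.94]]
wrist_force: [-0.2, 0.8, -2.0]
finger_gap: 45.6
```

>>> {"op": "jog_arm", "data": {
  "plan": [
    [0,0,0,0,0,0,0.4],
    [0,0,0,0,0,0,0.4],
    [0,0,0,0,0,0,0.4],
    [0,0,0,0,-0.025,-0.07,0.4],
    [0,0,0,0,-0.051,-0.141,0.4],
    [0,0,0,0,-0.051,-0.141,0.4],
    [0,0,0,0,-0.051,-0.141,0.4],
    [0,0,0,0,-0.034,-0.094,0.4],
    [0,0,0,0,0,0,0.4]
  ]
}}

```text
time: 13.3
tool_pos: [593.6, 119.4, 153.5]
eef_rot: [[0.991, 0.131, -0.037], [0.135, -0.932, 0.337], [0.009, -0.339, -0.941]]
wrist_force: [0.8, -0.9, -0.1]
finger_gap: 56.3
```

Run:
```python
from h import *
show()
a=cam('scene');b=cam('top');w=cam('wrist')
for n,c in(('scene',a),('top',b)): cv2.imwrite(f'pics/{n}1.png',c['img'])
z=cv2.resize(a['img'][110:270,220:400],None,fx=2.2,fy=2.2,interpolation=cv2.INTER_CUBIC)
y=cv2.resize(w['img'],(0,0),fx=.78,fy=.78);h=max(y.shape[0],z.shape[0]);f=lambda q:np.pad(q,((0,h-q.shape[0]),(0,0),(0,0)))
cv2.imwrite('pics/j2.png',np.hstack([f(y),f(z)]))
```

```text
{'time': 13.3, 'joint_positions': [-10.92, 24.49, 86.61, 19.53, 75.84, -24.77], 'tool_pos': [593.64, 119.43, 153.48], 'wrist_force': [0.84, -0.91, -0.08], 'finger_gap': 56.25}
[[0.991, 0.131, -0.037], [0.135, -0.932, 0.337], [0.009, -0.339, -0.941]]
```

View pics/j2.png

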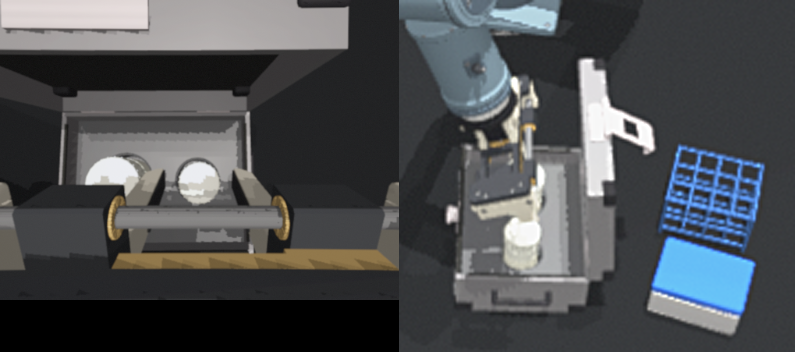

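Both jars stand upright in their bores (caps at (112,172) and (198,183) in the left half); the lid is still open with the hasp leaning back at (630,128). Next: go over the lid and push it from behind, beside the hasp.

Run:
```python
from h import *
C=lambda *p:O+Rc@np.array(p,float)
R1=tool(7.95,20);R=tool(7.95,0)
plan([(R1,C(-10,20,290),5,1),(R,C(155,75,290),6,1),(R,C(155,75,214),3,1)])
plan([(R,C(0,75,214),9,1)],dict(eef_rot=R,tool_pos=C(155,75,214)))
```

```text
n 5 max turn deg 0.0 mm/row 31.538845692190865
[[0.0,0.0,0.0,-0.093,-0.042,-0.184,1.0],[0.0,0.0,0.0,-0.093,-0.042,-0.184,1.0],[0.0,0.0,0.0,-0.093,-0.042,-0.184,1.0],[0.0,0.0,0.0,-0.093,-0.042,-0.184,1.0],[0.0,0.0,0.0,-0.093,-0.042,-0.184,1.0]]
n 6 max turn deg 3.33 mm/row 28.987545218210144
[[-0.037,0.0,0.0,-0.061,-0.172,0.063,1.0],[-0.037,0.0,0.0,-0.061,-0.176,0.053,1.0],[-0.037,0.0,0.0,-0.061,-0.178,0.042,1.0],[-0.037,0.0,0.0,-0.061,-0.181,0.032,1.0],[-0.037,0.0,0.0,-0.061,-0.182,0.021,1.0],[-0.037,0.0,0.0,-0.061,-0.183,0.011,1.0]]
n 3 max turn deg 0.0 mm/row 25.333333333333332
[[0.0,0.0,0.0,0.0,0.0,0.169,1.0],[0.0,0.0,0.0,0.0,0.0,0.169,1.0],[0.0,0.0,0.0,0.0,0.0,0.169,1.0]]
n 9 max turn deg 0.0 mm/row 17.22222222222222
[[0.0,0.0,0.0,0.0,0.115,0.0,1.0],[0.0,0.0,0.0,0.0,0.115,0.0,1.0],[0.0,0.0,0.0,0.0,0.115,0.0,1.0],[0.0,0.0,0.0,0.0,0.115,0.0,1.0],[0.0,0.0,0.0,0.0,0.115,0.0,1.0],[0.0,0.0,0.0,0.0,0.115,0.0,1.0],[0.0,0.0,0.0,0.0,0.115,0.0,1.0],[0.0,0.0,0.0,0.0,0.115,0.0,1.0],[0.0,0.0,0.0,0.0,0.115,0.0,1.0]]
```

>>> {"op": "jog_arm", "data": {
  "plan": [
    [0,0,0,-0.093,-0.042,-0.184,1],
    [0,0,0,-0.093,-0.042,-0.184,1],
    [0,0,0,-0.093,-0.042,-0.184,1],
    [0,0,0,-0.093,-0.042,-0.184,1],
    [0,0,0,-0.093,-0.042,-0.184,1]
  ]
}}

```text
time: 13.95
tool_pos: [523.6, 92.7, 290.3]
eef_rot: [[0.991, 0.128, -0.045], [0.135, -0.931, 0.339], [0.001, -0.342, -0.94]]
wrist_force: [-0.5, 0.3, -0.8]
finger_gap: 20.3
```

>>> {"op": "jog_arm", "data": {
  "plan": [
    [-0.037,0,0,-0.061,-0.172,0.063,1],
    [-0.037,0,0,-0.061,-0.176,0.053,1],
    [-0.037,0,0,-0.061,-0.178,0.042,1],
    [-0.037,0,0,-0.061,-0.181,0.032,1],
    [-0.037,0,0,-0.061,-0.182,0.021,1],
    [-0.037,0,0,-0.061,-0.183,0.011,1],
    [0,0,0,0,0,0,1]
  ]
}}

```text
time: 14.65
tool_pos: [445.2, 253.0, 288.9]
eef_rot: [[0.99, 0.142, 0.001], [0.142, -0.99, -0.001], [0.001, 0.001, -1.0]]
wrist_force: [0.2, 0.4, 0.6]
finger_gap: 0.3
```

Run:
```python
from h import *
C=lambda *p:O+Rc@np.array(p,float)
show();s=ctrl.state();print(Rc.T@(np.array(s['tool_pos'])-O))
R=tool(7.95,0)
plan([(R,C(155,75,214),3,1)])
a=cam('scene');b=cam('top')
z=cv2.resize(a['img'][100:270,210:400],None,fx=2.1,fy=2.1,interpolation=cv2.INTER_CUBIC)
y=cv2.resize(b['img'][100:270,90:270],None,fx=2.1,fy=2.1,interpolation=cv2.INTER_CUBIC)
cv2.imwrite('pics/l1.png',np.hstack([z,y]))
```

```text
{'time': 14.65, 'joint_positions': [17.17, 8.61, 86.01, -0.07, 85.32, 8.99], 'tool_pos': [445.19, 253.02, 288.92], 'wrist_force': [0.25, 0.43, 0.58], 'finger_gap': 0.34}
[[0.99, 0.142, 0.001], [0.142, -0.99, -0.001], [0.001, 0.001, -1.0]]
[159.41911619  76.39669597 288.92118727]
n 3 max turn deg 0.09 mm/row 25.021465561051215
[[0.0,0.0,0.001,0.003,0.01,0.167,1.0],[0.0,0.0,0.001,0.003,0.01,0.167,1.0],[0.0,0.0,0.001,0.003,0.01,0.166,1.0]]
```

View pics/l1.png

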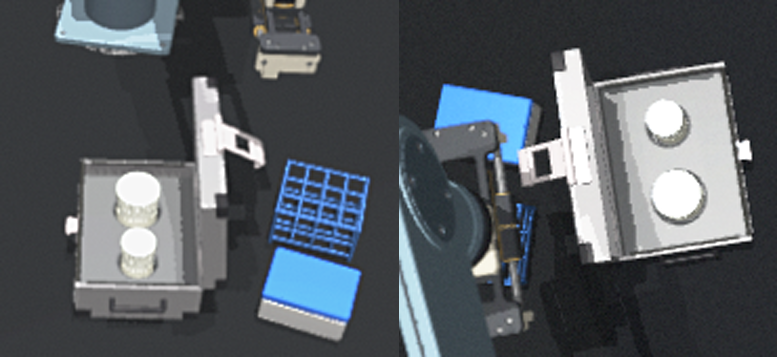

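Both jars sit upright in the bores, lid open, gripper behind the lid beside the hasp. Lowering and pushing.

>>> {"op": "jog_arm", "data": {
  "plan": [
    [0,0,0.003,0.01,0.01,0.167,1],
    [0,0,0,0,0.01,0.167,1],
    [0,0,0,0,0.01,0.167,1],
    [0,0,0,0,0.06,0,1],
    [0,0,0,0,0.06,0,1],
    [0,0,0,0,0.06,0,1],
    [0,0,0,0,0.06,0,1]
  ]
}}

```text
time: 15.45
tool_pos: [456.3, 207.7, 216.5]
eef_rot: [[0.992, 0.13, 0.007], [0.13, -0.992, -0.0], [0.007, 0.001, -1.0]]
wrist_force: [-0.0, -0.2, -0.6]
finger_gap: 0.6
```

>>> {"op": "jog_arm", "data": {
  "plan": [
    [0,0,0,0,0.08,0,1],
    [0,0,0,0,0.08,0,1],
    [0,0,0,0,0.08,0,1],
    [0,0,0,0,0.08,0,1],
    [0,0,0,0,0.08,0,1],
    [0,0,0,0,0.08,0,1]
  ]
}}

```text
time: 16.05
tool_pos: [464.1, 136.4, 214.7]
eef_rot: [[0.991, 0.131, 0.003], [0.131, -0.991, -0.001], [0.002, 0.001, -1.0]]
wrist_force: [-0.6, 1.7, -0.5]
finger_gap: 0.3
```

Run:
```python
from h import *
show();s=ctrl.state();print(Rc.T@(np.array(s['tool_pos'])-O))
```

```text
{'time': 16.05, 'joint_positions': [3.18, 8.02, 97.11, -0.06, 74.72, -4.31], 'tool_pos': [464.08, 136.38, 214.72], 'wrist_force': [-0.58, 1.68, -0.45], 'finger_gap': 0.29}
[[0.991, 0.131, 0.003], [0.131, -0.991, -0.001], [0.002, 0.001, -1.0]]
[ 41.29081184  73.8232841  214.72374238]
```

>>> {"op": "jog_arm", "data": {
  "plan": [
    [0,0,0,0,0.07,0,1],
    [0,0,0,0,0.07,0,1],
    [0,0,0,0,0.07,0,1],
    [0,0,0,0,0.06,0,1],
    [0,0,0,0,0,-0.2,1],
    [0,0,0,0,0,-0.2,1],
    [0,0,0,0,0,-0.1,1]
  ]
}}

```text
time: 16.75
tool_pos: [470.6, 96.6, 292.7]
eef_rot: [[0.991, 0.13, 0.008], [0.13, -0.991, -0.001], [0.007, 0.002, -1.0]]
wrist_force: [-0.5, -0.8, 0.4]
finger_gap: 0.4
```

>>> {"op": "jog_arm", "data": {
  "plan": [
    [0,0,0,0,0,0,1],
    [0,0,0,0,0,0,1],
    [0,0,0,0,0,0,1],
    [0,0,0,0,0,0,1],
    [0,0,0,0,0,0,1],
    [0,0,0,0,0,0,1],
    [0,0,0,0,0,0,1],
    [0,0,0,0,0,0,1]
  ]
}}

```text
time: 17.55
tool_pos: [469.5, 97.5, 290.1]
eef_rot: [[0.991, 0.131, 0.004], [0.131, -0.991, -0.001], [0.004, 0.001, -1.0]]
wrist_force: [0.3, 0.4, 0.1]
finger_gap: 0.5
```

>>> {"op": "jog_arm", "data": {
  "plan": [
    [0,0,0,0,0,0,1],
    [0,0,0,0,0,0,1],
    [0,0,0,0,0,0,1],
    [0,0,0,0,0,0,1],
    [0,0,0,0,0,0,1],
    [0,0,0,0,0,0,1],
    [0,0,0,0,0,0,1],
    [0,0,0,0,0,0,1],
    [0,0,0,0,0,0,1],
    [0,0,0,0,0,0,1]
  ]
}}

```text
time: 18.55
tool_pos: [469.6, 97.4, 290.2]
eef_rot: [[0.991, 0.131, 0.004], [0.131, -0.991, -0.001], [0.004, 0.001, -1.0]]
wrist_force: [0.6, -0.4, -0.1]
finger_gap: 0.5
```

Run:
```python
from h import *
C=lambda *p:O+Rc@np.array(p,float)
show();s=ctrl.state();print(Rc.T@(np.array(s['tool_pos'])-O))
a=cam('scene');w=cam('wrist');b=cam('top')
z=cv2.resize(a['img'][100:270,210:400],None,fx=2.1,fy=2.1,interpolation=cv2.INTER_CUBIC)
y=cv2.resize(w['img'],(0,0),fx=.78,fy=.78);h=max(y.shape[0],z.shape[0]);f=lambda q:np.pad(q,((0,h-q.shape[0]),(0,0),(0,0)))
cv2.imwrite('pics/l2.png',np.hstack([f(z),f(y)]))
# predicted hasp edge etc. in wrist view (full-res px)
print(proj(w,[C(-93,0,105),C(-53,0,160),C(-85,115,112),C(-85,-115,112)])*.78+[399,0])
R=tool(7.95,0)
plan([(R,C(-15,0,240),4,1),(R,C(-15,0,142),5,1),(R,C(-60,0,142),4,1),(R,C(-130,0,142),6,1)])
```

```text
{'time': 18.55, 'joint_positions': [-1.62, 4.94, 90.05, -0.03, 84.77, -9.13], 'tool_pos': [469.56, 97.42, 290.22], 'wrist_force': [0.58, -0.42, -0.06], 'finger_gap': 0.46}
[[0.991, 0.131, 0.004], [0.131, -0.991, -0.001], [0.004, 0.001, -1.0]]
[  1.94408647  73.77941186 290.22134954]
[[638.81329189 186.53607707]
 [647.07587081 177.98095006]
 [574.15392616 184.57202123]
 [705.73410445 183.7005439 ]]
n 4 max turn deg 0.13 mm/row 22.711796962641703
[[0.0,-0.001,-0.001,0.123,0.027,0.084,1.0],[0.0,-0.001,-0.001,0.123,0.027,0.084,1.0],[0.0,-0.001,-0.001,0.123,0.028,0.084,1.0],[0.0,-0.001,-0.001,0.123,0.028,0.084,1.0]]
n 5 max turn deg 0.0 mm/row 19.6
[[0.0,0.0,0.0,0.0,0.0,0.131,1.0],[0.0,0.0,0.0,0.0,0.0,0.131,1.0],[0.0,0.0,0.0,0.0,0.0,0.131,1.0],[0.0,0.0,0.0,0.0,0.0,0.131,1.0],[0.0,0.0,0.0,0.0,0.0,0.131,1.0]]
n 4 max turn deg 0.0 mm/row 11.249999999999998
[[0.0,0.0,0.0,0.0,0.075,0.0,1.0],[0.0,0.0,0.0,0.0,0.075,0.0,1.0],[0.0,0.0,0.0,0.0,0.075,0.0,1.0],[0.0,0.0,0.0,0.0,0.075,0.0,1.0]]
n 6 max turn deg 0.0 mm/row 11.666666666666666
[[0.0,0.0,0.0,0.0,0.078,0.0,1.0],[0.0,0.0,0.0,0.0,0.078,0.0,1.0],[0.0,0.0,0.0,0.0,0.078,0.0,1.0],[0.0,0.0,0.0,0.0,0.078,0.0,1.0],[0.0,0.0,0.0,0.0,0.078,0.0,1.0],[0.0,0.0,0.0,0.0,0.078,0.0,1.0]]
```

View pics/l2.png

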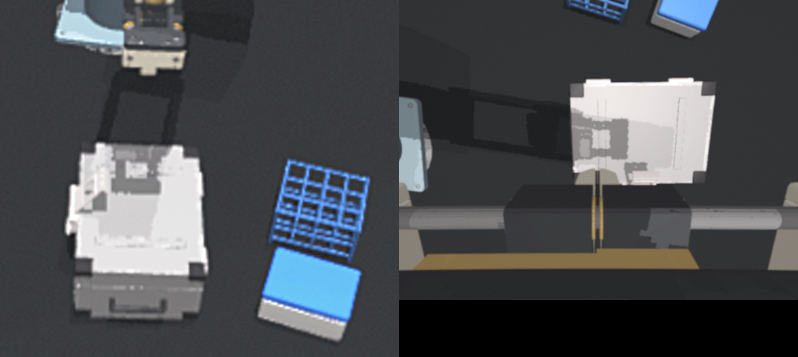

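The lid lies shut (corners in the wrist view match predictions within a few px) and the hasp leans back at about (650,172). Now swing the hasp forward.

>>> {"op": "jog_arm", "data": {
  "plan": [
    [0,0,0,0.123,0.027,0.084,1],
    [0,0,0,0.123,0.027,0.084,1],
    [0,0,0,0.123,0.028,0.084,1],
    [0,0,0,0.123,0.028,0.084,1],
    [0,0,0,0,0,0.131,1],
    [0,0,0,0,0,0.131,1],
    [0,0,0,0,0,0.131,1],
    [0,0,0,0,0,0.131,1],
    [0,0,0,0,0,0.131,1],
    [0,0,0,0,0,0,1]
  ]
}}

```text
time: 19.7
tool_pos: [543.5, 90.6, 139.2]
eef_rot: [[0.991, 0.131, -0.001], [0.131, -0.991, -0.0], [-0.001, 0.0, -1.0]]
wrist_force: [-0.2, -0.5, 0.1]
finger_gap: 0.4
```

>>> {"op": "jog_arm", "data": {
  "plan": [
    [0,0,0,0,0.05,0,1],
    [0,0,0,0,0.05,0,1],
    [0,0,0,0,0.05,0,1],
    [0,0,0,0,0.05,0,1],
    [0,0,0,0,0.05,0,1],
    [0,0,0,0,0.05,0,1]
  ]
}}

```text
time: 20.3
tool_pos: [551.5, 45.2, 142.2]
eef_rot: [[0.991, 0.131, 0.005], [0.131, -0.991, -0.001], [0.004, 0.001, -1.0]]
wrist_force: [-0.7, -0.2, -0.6]
finger_gap: 0.4
```

Run:
```python
from h import *
show();s=ctrl.state();print(Rc.T@(np.array(s['tool_pos'])-O))
```

```text
{'time': 20.3, 'joint_positions': [-6.86, 18.59, 93.99, -0.01, 67.15, -14.36], 'tool_pos': [551.55, 45.15, 142.21], 'wrist_force': [-0.68, -0.22, -0.59], 'finger_gap': 0.41}
[[0.991, 0.131, 0.005], [0.131, -0.991, -0.001], [0.004, 0.001, -1.0]]
[-61.16079839  -0.19004098 142.20882536]
```

>>> {"op": "jog_arm", "data": {
  "plan": [
    [0,0,0,0,0.06,0,1],
    [0,0,0,0,0.06,0,1],
    [0,0,0,0,0.06,0,1],
    [0,0,0,0,0.06,0,1]
  ]
}}

```text
time: 20.7
tool_pos: [556.1, 9.5, 141.9]
eef_rot: [[0.991, 0.131, 0.004], [0.131, -0.991, -0.001], [0.004, 0.001, -1.0]]
wrist_force: [0.7, 0.5, -0.7]
finger_gap: 0.5
```

>>> {"op": "jog_arm", "data": {
  "plan": [
    [0,0,0,0,0.06,0,1],
    [0,0,0,0,0.06,0,1],
    [0,0,0,0,0.06,0,1],
    [0,0,0,0,0.06,0,1],
    [0,0,0,0,0.06,0,1],
    [0,0,0,0,0,0,1],
    [0,0,0,0,0,0,1],
    [0,0,0,0,0,0,1]
  ]
}}

```text
time: 21.5
tool_pos: [561.8, -34.0, 142.0]
eef_rot: [[0.991, 0.131, 0.004], [0.131, -0.991, -0.0], [0.004, 0.001, -1.0]]
wrist_force: [-0.7, -0.5, -0.5]
finger_gap: 0.3
```

Run:
```python
from h import *
show();s=ctrl.state();print(Rc.T@(np.array(s['tool_pos'])-O))
b=cam('top');a=cam('scene')
C=lambda *p:O+Rc@np.array(p,float)
z=cv2.resize(a['img'][140:260,220:340],None,fx=3.3,fy=3.3,interpolation=cv2.INTER_CUBIC)
y=cv2.resize(b['img'][110:230,160:280],None,fx=3.3,fy=3.3,interpolation=cv2.INTER_CUBIC)
cv2.imwrite('pics/l3.png',np.hstack([z,y]))
print(proj(a,[C(-93,0,105),C(-104,0,46)]),proj(b,[C(-93,0,105),C(-104,0,46)]))
```

```text
{'time': 21.5, 'joint_positions': [-14.84, 19.54, 92.64, 0.04, 67.6, -22.38], 'tool_pos': [561.85, -34.01, 141.97], 'wrist_force': [-0.71, -0.54, -0.51], 'finger_gap': 0.33}
[[0.991, 0.131, 0.004], [0.131, -0.991, -0.0], [0.004, 0.001, -1.0]]
[-140.98488084    0.55488957  141.96531082]
[[244.6570967  196.91459518]
 [241.02767525 209.41113101]] [[254.13893962 169.18741101]
 [258.33697631 171.32287291]]
```

View pics/l3.png

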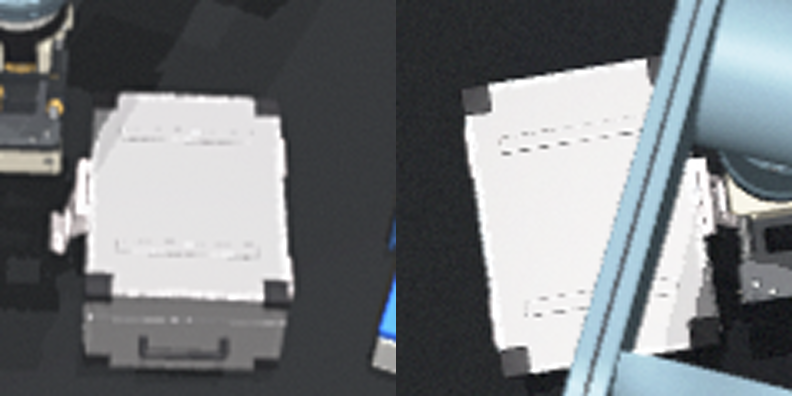

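The hasp has dropped forward and hangs unfastened in front of the catch: scene crop runs from (80,180) to its lip at (58,232), about where the 0.2 rad pose predicts. Next I'll straddle the nose with the fingers 28 mm apart, tilted 40°, and press into the corner of plate and lip.

Run:
```python
from h import *
C=lambda *p:O+Rc@np.array(p,float)
R=tool(7.95,40)
plan([(R,C(-155,0,115),6,.7),(R,C(-131,0,75),4,.7)])
```

```text
n 6 max turn deg 6.66 mm/row 5.079889566174656
[[0.074,-0.001,-0.001,0.001,0.016,0.03,0.7],[0.074,-0.001,-0.001,0.001,0.019,0.028,0.7],[0.074,-0.001,-0.001,0.001,0.022,0.026,0.7],[0.074,-0.001,-0.001,0.001,0.025,0.023,0.7],[0.074,-0.001,-0.001,0.001,0.027,0.02,0.7],[0.074,-0.001,-0.001,0.001,0.03,0.016,0.7]]
n 4 max turn deg 0.0 mm/row 11.6619037896906
[[0.0,0.0,0.0,0.0,0.012,0.077,0.7],[0.0,0.0,0.0,0.0,0.012,0.077,0.7],[0.0,0.0,0.0,0.0,0.012,0.077,0.7],[0.0,0.0,0.0,0.0,0.012,0.077,0.7]]
```

>>> {"op": "jog_arm", "data": {
  "plan": [
    [0.074,-0.001,-0.001,0,0.016,0.03,0.7],
    [0.074,-0.001,-0.001,0,0.019,0.028,0.7],
    [0.074,-0.001,-0.001,0,0.022,0.026,0.7],
    [0.074,-0.001,-0.001,0,0.025,0.023,0.7],
    [0.074,0,0,0,0.027,0.02,0.7],
    [0.074,0,0,0,0.03,0.016,0.7]
  ]
}}

```text
time: 22.2
tool_pos: [564.5, -48.7, 115.5]
eef_rot: [[0.99, 0.107, -0.088], [0.138, -0.758, 0.638], [0.001, -0.644, -0.765]]
wrist_force: [-0.5, -0.3, -0.5]
finger_gap: 27.4
```

>>> {"op": "jog_arm", "data": {
  "plan": [
    [0,0,0,0,0.012,0.077,0.7],
    [0,0,0,0,0.012,0.077,0.7],
    [0,0,0,0,0.012,0.077,0.7],
    [0,0,0,0,0.012,0.077,0.7],
    [0,0,0,0,0,0,0.7],
    [0,0,0,0,0,0,0.7]
  ]
}}

```text
time: 22.8
tool_pos: [560.5, -23.4, 75.4]
eef_rot: [[0.99, 0.107, -0.09], [0.14, -0.76, 0.635], [-0.0, -0.641, -0.768]]
wrist_force: [0.2, -0.7, 0.5]
finger_gap: 28.0
```

```bash
cat >> h.py <<'E'
def cs():
    s=ctrl.state();print('t',s['time'],'case pos',(Rc.T@(np.array(s['tool_pos'])-O)).round(2),'F',(Rc.T@np.array(s['wrist_force'])).round(2),'gap',round(s['finger_gap'],1))
E
python3 - <<'E'
from h import *
show();cs()
C=lambda *p:O+Rc@np.array(p,float)
w=cam('wrist');cv2.imwrite('pics/w4.png',w['img']);print(proj(w,[C(-93,0,106),C(-101,0,57.5),C(-105,0,48),C(-131,0,75)]))
R=tool(7.95,40)
plan([(R,C(-114,0,54),4,.7),(R,C(-110,0,50),3,.7)])
E
```

```text
{'time': 22.8, 'joint_positions': [-33.22, 36.92, 87.79, 28.92, 84.86, -51.64], 'tool_pos': [560.54, -23.41, 75.37], 'wrist_force': [0.16, -0.65, 0.52], 'finger_gap': 27.95}
[[0.99, 0.107, -0.09], [0.14, -0.76, 0.635], [-0.0, -0.641, -0.768]]
t 22.8 case pos [-130.31    0.39   75.37] F [-0.67 -0.07  0.52] gap 28.0
[[256.56735612 155.13163218]
 [256.08111881 198.44287551]
 [256.0094264  207.89983509]
 [256.27948575 230.33890822]]
n 4 max turn deg 0.0 mm/row 6.843691396114702
[[0.0,0.0,0.0,0.0,0.001,0.046,0.7],[0.0,0.0,0.0,0.0,0.001,0.046,0.7],[0.0,0.0,0.0,0.0,0.001,0.046,0.7],[0.0,0.0,0.0,0.0,0.001,0.046,0.7]]
n 3 max turn deg 0.0 mm/row 1.885618083164131
[[0.0,0.0,0.0,0.0,-0.001,0.013,0.7],[0.0,0.0,0.0,0.0,-0.001,0.013,0.7],[0.0,0.0,0.0,0.0,-0.001,0.013,0.7]]
```

View pics/w4.png

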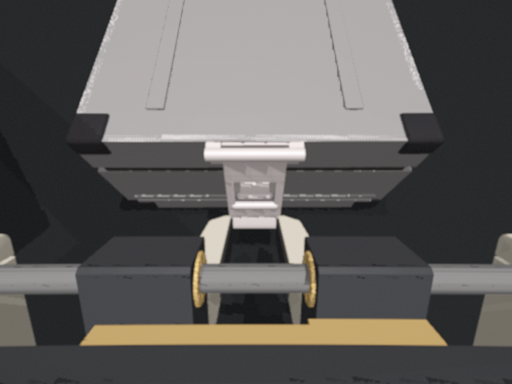

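The hasp hangs centred at column 255: nose in the window at (255,187), lip at (255,222). The finger tips are at about x=205–230 and 285–307. I'll check the tip gap numerically before pressing.

Run:
```python
from h import *
g=cv2.imread('pics/w4.png',0)
for r in (216,220,224,228,232,236): print(r,g[r,196:316:2].tolist())
w=cam('wrist');C=lambda *p:O+Rc@np.array(p,float)
s=ctrl.state();R=np.array(s['eef_rot']);p=np.array(s['tool_pos'])
for q in ([14,-7.5,0],[-14,-7.5,0],[14,7.5,0],[31.5,-7.5,0],[14,-7.5,-19],[-14,-7.5,-19]): print(q,proj(w,p+R@np.array(q,float)))
```

```text
216 [41, 41, 40, 42, 42, 38, 32, 27, 27, 24, 32, 54, 104, 149, 182, 193, 194, 177, 152, 158, 152, 150, 145, 171, 175, 172, 160, 159, 158, 151, 148, 160, 176, 175, 165, 158, 158, 155, 150, 147, 154, 182, 195, 194, 185, 158, 103, 64, 41, 34, 38, 40, 42, 40, 42, 40, 41, 41, 42, 41]
220 [41, 42, 42, 41, 42, 39, 63, 149, 196, 209, 213, 213, 213, 213, 213, 213, 208, 122, 125, 210, 213, 213, 213, 213, 213, 213, 212, 212, 212, 213, 212, 213, 212, 212, 212, 212, 212, 212, 212, 210, 132, 109, 209, 213, 213, 213, 213, 213, 213, 208, 195, 163, 72, 40, 43, 41, 41, 42, 41, 42]
224 [40, 41, 41, 41, 40, 104, 199, 214, 213, 213, 213, 213, 212, 213, 213, 214, 187, 63, 116, 206, 209, 209, 209, 209, 208, 208, 208, 208, 208, 207, 208, 207, 207, 207, 208, 208, 208, 207, 207, 205, 122, 54, 178, 214, 212, 213, 212, 213, 213, 212, 212, 213, 209, 121, 40, 39, 41, 43, 42, 41]
228 [43, 39, 39, 40, 127, 208, 213, 213, 213, 213, 213, 213, 213, 213, 213, 211, 129, 43, 54, 122, 126, 125, 126, 125, 125, 124, 124, 124, 123, 123, 125, 124, 124, 124, 124, 122, 125, 126, 126, 124, 64, 42, 120, 209, 213, 213, 213, 213, 2
[... 168 characters left out ...]
26, 26, 28, 25, 24, 24, 24, 25, 22, 25, 25, 23, 24, 31, 35, 37, 26, 33, 65, 183, 214, 212, 213, 213, 213, 212, 213, 213, 213, 213, 212, 163, 55, 41, 42, 41]
236 [51, 53, 123, 166, 194, 214, 213, 213, 213, 213, 212, 213, 213, 213, 210, 136, 47, 27, 30, 26, 30, 29, 23, 25, 23, 25, 27, 23, 24, 22, 24, 23, 23, 26, 23, 23, 23, 30, 36, 35, 26, 26, 43, 123, 210, 213, 213, 213, 213, 212, 213, 213, 213, 213, 202, 170, 130, 52, 51, 53]
[14, -7.5, 0] [[277.59545117 218.96514111]]
[-14, -7.5, 0] [[234.10537714 218.91789606]]
[14, 7.5, 0] [[277.08446264 240.3762474 ]]
[31.5, -7.5, 0] [[304.80825448 219.0073675 ]]
[14, -7.5, -19] [[280.30620952 230.93577307]]
[-14, -7.5, -19] [[231.72391205 230.87982455]]
```

>>> {"op": "jog_arm", "data": {
  "plan": [
    [0,0,0,-0.002,0.001,0.046,0.742],
    [0,0,0,0,0.001,0.046,0.742],
    [0,0,0,0,0.001,0.046,0.742],
    [0,0,0,0,0.001,0.03,0.742],
    [0,0,0,0,0,0,0.742],
    [0,0,0,0,0,0,0.742]
  ]
}}

```text
time: 23.5
tool_pos: [558.0, -8.8, 55.1]
eef_rot: [[0.99, 0.106, -0.089], [0.138, -0.76, 0.635], [-0.001, -0.642, -0.767]]
wrist_force: [0.8, -0.8, 0.4]
finger_gap: 23.8
```

```bash
python3 -c "
from h import *
cs()"
```

```text
t 23.5 case pos [-115.52    0.86   55.05] F [-0.9  -0.73  0.39] gap 23.8
```

>>> {"op": "jog_arm", "data": {
  "plan": [
    [0,0,0,0,0,0.015,0.742],
    [0,0,0,0,0,0.015,0.742],
    [0,0,0,0,0,0,0.742]
  ]
}}

```text
time: 23.8
tool_pos: [557.9, -6.2, 51.7]
eef_rot: [[0.99, 0.106, -0.089], [0.138, -0.76, 0.635], [-0.0, -0.641, -0.767]]
wrist_force: [-0.8, -1.4, 0.7]
finger_gap: 24.1
```

```bash
python3 -c "
from h import *
cs()"
```

```text
t 23.8 case pos [-112.93    0.67   51.73] F [-1.31  0.97  0.73] gap 24.1
```

>>> {"op": "jog_arm", "data": {
  "plan": [
    [0,0,0,0,0,0.013,0.742],
    [0,0,0,0,0,0,0.742]
  ]
}}

```text
time: 24.0
tool_pos: [557.8, -5.4, 50.4]
eef_rot: [[0.99, 0.106, -0.088], [0.138, -0.761, 0.634], [0.0, -0.641, -0.768]]
wrist_force: [-0.7, -3.5, 2.9]
finger_gap: 23.8
```

>>> {"op": "jog_arm", "data": {
  "plan": [
    [0,0,0,0,0,0.013,0.742],
    [0,0,0,0,0,0,0.742]
  ]
}}

```text
time: 24.2
tool_pos: [557.7, -4.1, 48.9]
eef_rot: [[0.99, 0.106, -0.088], [0.138, -0.76, 0.635], [0.0, -0.641, -0.768]]
wrist_force: [0.5, -6.1, 4.1]
finger_gap: 24.1
```

>>> {"op": "jog_arm", "data": {
  "plan": [
    [0,0,0,0,0,0.013,0.742],
    [0,0,0,0,0,0,0.742]
  ]
}}

```text
time: 24.4
tool_pos: [557.3, -2.2, 47.6]
eef_rot: [[0.99, 0.106, -0.089], [0.138, -0.76, 0.636], [-0.0, -0.642, -0.767]]
wrist_force: [0.2, -4.3, 4.9]
finger_gap: 23.9
```

```bash
python3 -c "
from h import *
cs()"
```

```text
t 24.4 case pos [-108.87    0.63   47.63] F [-4.33  0.42  4.87] gap 23.9
```

>>> {"op": "jog_arm", "data": {
  "plan": [
    [0,0,0,0,0.004,0.013,0.742],
    [0,0,0,0,0,0,0.742]
  ]
}}

```text
time: 24.6
tool_pos: [557.2, -1.6, 45.1]
eef_rot: [[0.99, 0.106, -0.089], [0.138, -0.76, 0.635], [-0.0, -0.641, -0.767]]
wrist_force: [1.9, -2.4, 0.6]
finger_gap: 23.5
```

>>> {"op": "jog_arm", "data": {
  "plan": [
    [0,0,0,0,0.002,0.013,0.742],
    [0,0,0,0,0,0,0.742]
  ]
}}

```text
time: 24.8
tool_pos: [556.8, 0.0, 43.6]
eef_rot: [[0.99, 0.105, -0.089], [0.138, -0.759, 0.636], [-0.001, -0.642, -0.767]]
wrist_force: [0.8, -0.4, 1.3]
finger_gap: 24.1
```

>>> {"op": "jog_arm", "data": {
  "plan": [
    [0,0,0,0,0,0.013,0.742],
    [0,0,0,0,0,0,0.742]
  ]
}}

```text
time: 25.0
tool_pos: [556.4, 1.3, 42.0]
eef_rot: [[0.99, 0.105, -0.09], [0.139, -0.759, 0.636], [-0.001, -0.642, -0.767]]
wrist_force: [0.4, 0.2, 1.3]
finger_gap: 24.2
```

```bash
python3 -c "
from h import *
cs()"
```

```text
t 25.0 case pos [-105.25    1.11   41.98] F [ 0.16 -0.45  1.35] gap 24.2
```

The force rose to about 6 N and then fell away while the tip moved into space the hanging lip would have filled, so it has probably snapped in. One gentle confirming push, then retreat and look.

>>> {"op": "jog_arm", "data": {
  "plan": [
    [0,0,0,0,-0.006,0.013,0.742],
    [0,0,0,0,-0.006,0.013,0.742],
    [0,0,0,0,0,0,0.742]
  ]
}}

```text
time: 25.3
tool_pos: [556.6, 2.7, 40.2]
eef_rot: [[0.99, 0.106, -0.088], [0.138, -0.762, 0.632], [0.0, -0.639, -0.77]]
wrist_force: [-0.2, -8.8, 4.5]
finger_gap: 23.9
```

>>> {"op": "jog_arm", "data": {
  "plan": [
    [0,0,0,0,-0.006,0.013,0.742],
    [0,0,0,0,0,0,0.742]
  ]
}}

```text
time: 25.5
tool_pos: [556.6, 3.3, 39.3]
eef_rot: [[0.99, 0.107, -0.087], [0.138, -0.764, 0.631], [0.001, -0.637, -0.771]]
wrist_force: [-1.8, -13.3, 6.6]
finger_gap: 24.2
```

```bash
python3 -c "
from h import *
cs()"
```

```text
t 25.5 case pos [-103.32    0.55   39.28] F [-12.95   3.66   6.6 ] gap 24.2
```

>>> {"op": "jog_arm", "data": {
  "plan": [
    [0,0,0,0,0.006,0.008,0.742],
    [0,0,0,0,0,0,0.742]
  ]
}}

```text
time: 25.7
tool_pos: [556.6, 3.5, 38.3]
eef_rot: [[0.99, 0.107, -0.087], [0.138, -0.763, 0.632], [0.001, -0.638, -0.77]]
wrist_force: [-2.0, -12.4, 9.5]
finger_gap: 23.6
```

>>> {"op": "jog_arm", "data": {
  "plan": [
    [0,0,0,0,0.006,0.008,0.742],
    [0,0,0,0,0,0,0.742]
  ]
}}

```text
time: 25.9
tool_pos: [556.7, 3.7, 37.4]
eef_rot: [[0.99, 0.107, -0.087], [0.138, -0.763, 0.632], [0.001, -0.638, -0.77]]
wrist_force: [-2.9, -13.5, 10.9]
finger_gap: 24.1
```

```bash
python3 -c "
from h import *
cs()"
```

```text
t 25.9 case pos [-102.97    0.48   37.39] F [-12.95   4.76  10.88] gap 24.1
```

>>> {"op": "jog_arm", "data": {
  "plan": [
    [0,0,0,0,-0.003,-0.03,0.742],
    [0,0,0,0,0,-0.07,0.742],
    [0,0,0,0,0,-0.1,0.742],
    [0,0,0,0,0,-0.1,0.742],
    [0,0,0,0,0,0,0.742],
    [0,0,0,0,0,0,0.742]
  ]
}}

```text
time: 26.5
tool_pos: [560.0, -21.9, 71.4]
eef_rot: [[0.99, 0.106, -0.088], [0.138, -0.76, 0.635], [-0.0, -0.641, -0.768]]
wrist_force: [-0.7, 0.1, -0.2]
finger_gap: 24.0
```

Run:
```python
from h import *
cs()
C=lambda *p:O+Rc@np.array(p,float)
w=cam('wrist')
print('proj now: hinge, lip home, lip .2, nose',proj(w,[C(-93,0,104),C(-105,0,38),C(-117,0,44),C(-101,0,57.5)]))
a=cv2.imread('pics/w4.png')[120:250,150:360];b=w['img'][120:250,150:360]
cv2.imwrite('pics/cmp.png',cv2.resize(np.hstack([a,b]),None,fx=1.9,fy=3,interpolation=cv2.INTER_CUBIC))
```

```text
t 26.5 case pos [-128.79    0.68   71.44] F [ 0.16  0.67 -0.15] gap 24.0
proj now: hinge, lip home, lip .2, nose [[256.95367319 155.60222023]
 [256.25748895 212.44263812]
 [256.35961177 224.589181  ]
 [256.42151858 198.29415826]]
```

View pics/cmp.png

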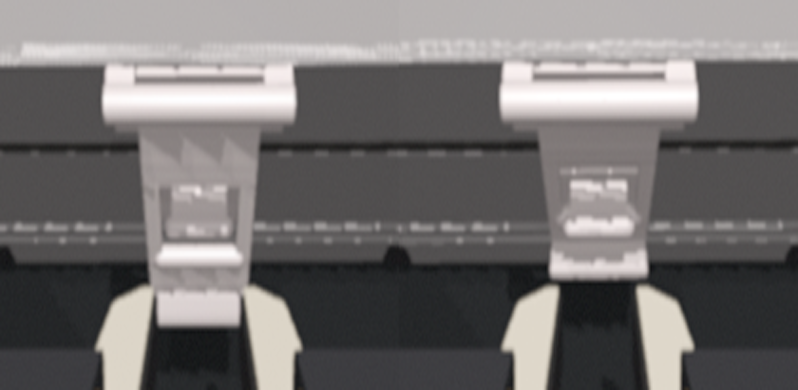

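Left (before): lip hangs out. Right (after release): nose stands out through the window and the lip lies in at row ≈212; predicted 212.4 for home, 224.6 for unfastened. I'll back off, recheck, and hand in.

>>> {"op": "jog_arm", "data": {
  "plan": [
    [0,0,0,0,0,-0.2,0.742],
    [0,0,0,0,0,-0.2,0.742],
    [0,0,0,0,0,-0.2,0.742],
    [0,0,0,0,0,0,0.742],
    [0,0,0,0,0,0,0.742],
    [0,0,0,0,0,0,0.742],
    [0,0,0,0,0,0,0.742]
  ]
}}

```text
time: 27.25
tool_pos: [567.0, -77.4, 139.1]
eef_rot: [[0.99, 0.105, -0.092], [0.139, -0.759, 0.637], [-0.003, -0.643, -0.766]]
wrist_force: [-0.6, -0.3, -0.2]
finger_gap: 23.8
```

Run:
```python
from h import *
cs()
C=lambda *p:O+Rc@np.array(p,float)
w=cam('wrist');g=w['img'].min(2)
p=proj(w,[C(-105,0,38),C(-117,0,44)]);print('lip pred home/.2 rows',p)
c=int(round(p[0,0]));r0=int(p[0,1]);print(r0-12,g[r0-12:r0+20,c].tolist())
for n in('top','scene'):
    a=cv2.imread(f'pics/{n}0.png');b=cam(n)['img']
    for nm,lo,hi in(('green',(45,120,50),(80,255,255)),('brown',(5,120,60),(18,255,255)),('blue',(100,150,120),(125,255,255))):
        o=[]
        for q in(a,b):
            m=cv2.inRange(cv2.cvtColor(q,cv2.COLOR_BGR2HSV),lo,hi);k,l,s,cc=cv2.connectedComponentsWithStats(m)
            o.append([(cc[i].round(1).tolist(),int(s[i,4])) for i in range(1,k) if s[i,4]>150])
        print(n,nm,o)
```

```text
t 27.25 case pos [-184.64    1.45  139.12] F [-0.22  0.68 -0.15] gap 23.8
lip pred home/.2 rows [[256.70239159 186.33266693]
 [256.76095092 193.98269798]]
174 [228, 187, 151, 154, 167, 173, 172, 180, 212, 239, 239, 215, 176, 99, 36, 37, 35, 34, 33, 33, 32, 36, 35, 33, 33, 32, 36, 42, 50, 55, 57, 54]
top green [[([352.4, 132.2], 379), ([382.1, 138.2], 408)], []]
top brown [[([376.3, 256.5], 576)], []]
top blue [[([124.8, 157.0], 1049), ([125.4, 214.8], 867)], [([127.1, 157.7], 1244), ([125.0, 214.8], 818)]]
scene green [[([124.4, 215.0], 410), ([147.8, 223.5], 421)], [([124.5, 215.1], 411), ([147.8, 223.5], 422)]]
scene brown [[([163.5, 142.9], 417)], []]
scene blue [[([363.7, 196.5], 349), ([358.3, 232.7], 801)], [([364.2, 196.9], 327), ([357.0, 235.1], 292)]]
```

Run:
```python
from h import *
b=cam('scene')['img'];a=cv2.imread('pics/scene0.png');a1=cv2.imread('pics/scene1.png')
for nm,q in(('0',a),('1',a1),('now',b)):
    h=cv2.cvtColor(q,cv2.COLOR_BGR2HSV)
    m=cv2.inRange(h,(100,90,80),(125,255,255));m[:, :320]=0;k,l,s,c=cv2.connectedComponentsWithStats(m)
    print(nm,'blue',[(s[i].tolist(),c[i].round(1).tolist()) for i in range(1,k) if s[i,4]>100 and s[i,1]>150])
    m=cv2.inRange(h,(3,90,30),(20,255,255));m[:100]=0;k,l,s,c=cv2.connectedComponentsWithStats(m)
    print(nm,'brown',[(s[i].tolist(),c[i].round(1).tolist()) for i in range(1,k) if s[i,4]>60])
print(b[142,150:176].tolist()[::5], b[222,340:380].tolist()[::6],a[222,340:380].tolist()[::6])
```

```text
0 blue [([338, 175, 49, 50, 1282], [362.1, 199.7]), ([334, 217, 48, 37, 1160], [358.0, 234.8])]
0 brown [([153, 130, 21, 30, 454], [163.5, 143.1])]
1 blue [([338, 175, 48, 50, 1282], [362.1, 199.7]), ([334, 217, 48, 37, 1161], [358.0, 234.8])]
1 brown [([153, 130, 21, 29, 474], [163.4, 143.8])]
now blue [([338, 175, 48, 50, 1282], [362.1, 199.7]), ([334, 217, 48, 37, 1162], [358.0, 234.8])]
now brown []
[[189, 175, 149], [201, 184, 159], [208, 190, 161], [196, 181, 152], [144, 133, 118], [223, 245, 250]] [[235, 118, 68], [247, 193, 103], [249, 197, 104], [255, 160, 87], [37, 44, 47], [46, 44, 43], [135, 89, 58]] [[231, 116, 66], [247, 191, 101], [249, 193, 102], [255, 157, 85], [34, 41, 44], [44, 42, 42], [133, 86, 56]]
```

```bash
python3 -c "
from h import *
print(ctrl.job_done())"
```

```text
the job is handed in; nothing more can be done
None
```

The job is done and handed in at about 27 s of the 72 s allowed. I put the white wide and slim jars upright in their bores, pushed the lid shut from behind, swung the hasp forward and pressed it until it snapped in.

**Hasp:** I pressed with at most about 13 N in and 11 N down. After I let go, the nose stood out through the window. The lip was at row 212, where 212.4 means home and 224.6 means unfastened. A second look about 0.75 s later, with the arm backed off about 90 mm, agreed: the lip was still at the home row.

**Jars:** camera views before closing the lid showed both standing upright in their bores. They cannot be seen with the lid shut.

**Other things on the bench:** in the last scene view the rack, the tip box and both green jars were within about 0.1 px of where they started.

**Disagreed or not confirmed:**
- In the confirming press the fingers met the closed hasp about 3 mm further out than my geometry predicted. I put this down to the assumed finger shape; the images show it home.
- The arm hid the brown jar in the last views. It was in place just after the second jar was set down (its mask shifted under 1 px), and nothing came near it after that.

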